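Raise the driver tester's setting by four clicks and store it

TASK

The LED driver in the tester's nest needs its output set higher: with a fingertip in the notch of the big black dial, turn the dial clockwise (seen from above) by exactly four clicks from where it stands now. Then press the green button all the way down to store the setting, and let it come back up. Work gently with fingertips only, grip and lift nothing, and leave the driver in its nest and the things beside the tester where they are.

Things in the scene. Friction and masses are not known exactly. Their poses are not given: they have to be found in the camera images.
- tester: flat bench tester fixed to the bench, 150 (x) by 280 mm (y), white top panel 34 mm high. Origin: centre of its underside; x to its back, y to its left. From left to right: dial (axis at x 0, y +65 mm), LED driver in a nest (x 0, y -46 mm, long side along x, top 73 mm above the bench), green button (x -20, y -114 mm).
- dial (a joint): dial angle in rad, clockwise from above is positive. It clicks every 20 degrees and rests only at multiples of 0.349 from 0 to 3.49 (a black tick each; stops beyond the ends); starts at one of the first four. Pushed past half-way it snaps on to the next, else falls back; a click takes about 2.5 N at the notch. At angle q the notch points 100 degrees minus q, anticlockwise from the tester's +x.
- dial_axis (a point): point on the dial's upright axis at the height of its top face, 57 mm above the bench; fixed to the tester, axes as the tester's. The dial is a flat black disc of 116 mm diameter, 20 mm thick, its underside 3 mm above the panel.
- dial_notch (a point): middle of the finger notch in the dial's rim, level with the dial's top, 48 mm from the axis; turns with the dial, its x axis points outward. The notch is open above, outward and down to the panel (23 mm below): two parallel side walls 46 mm apart, flat inner wall 32 mm from the axis, rim at 58 mm. A short white line on the dial points to it.
- store (a joint): travel of the green push button in m: 0 up, 0.006 fully down; it counts as pressed beyond 0.0045. A spring brings it back; fully down takes about 4 N.
- store_top (a point): centre of the top face of the green button (26 mm diameter) in a black housing; pressed straight down.
- driver_dut: light grey LED driver, 122 x 64 x 39 mm, 0.4 kg, loose in the tester's nest between four low corner fences; origin at the centre of its underside. Not to be moved.
- tape_roll: roll of black tape lying flat, 91 mm across, 18 mm high, left of the tester; origin at the centre of its underside. Not to be moved.
- gauge_block: light metal block, 36 x 36 x 30 mm, right of the tester; origin at the centre of its underside. Not to be moved.
- screwdriver_blue: screwdriver with a blue handle, 180 mm long, 29 mm thick, lying right of the tester; origin at its middle, on the bench. Not to be moved.

How it is judged:
By the outcome, as a careful person would: the job done as asked, in the order asked, and still so for the second after the job is handed in, with the robot touching nothing.
It also fails if it takes over 45 s, if anything falls off the work surface, if the arm or the gripper's body presses on something with over 40 N, if the wrist force passes 120 N, or if a joint passes its speed limit or range.

ROBOT

A 7-joint arm with a two-finger parallel gripper is mounted at the origin on a cart in front of the work surface, level with it; the furniture and walls round the work are solid. World frame = base frame: x ahead of the robot, y to its left, z up, the work surface at z = 0. Lengths are in m, angles in rad, forces in N, time in s.
With the tool pointing down it reaches from about 0.425 to 0.825 m from the base axis. Payload 3.6 kg.
Tool frame: the origin (TCP) lies on the centre line of the jaws, within the pads' length; the fingertips stand 25 mm ahead of it and the grasp point (between the pads) lies 6 mm ahead of it; x points along the fingers, y is the direction in which the jaws open and shut, and the axes are right-handed (so a half turn about x gives the same grasp; the last joint's range is limited). The gripper opens to 93 mm and grips with 3 to 60 N. Pads are 15 mm wide; open, the fingers measure 128 mm over their backs; the gripper's body (75 mm by 188 mm) begins 65 mm behind the grasp point.
Start: joints at [1.077, 0.615, -0.013, 1.423, 0.008, 1.103, -0.04], TCP at [0.293, -0.58, 0.223] pointing down, gripper open.
Joint ranges: [-3.12, 3.12], [-0.3, 2.06], [-1.34, 1.32], [0.26, 2.42], [-1.36, 4.5], [0.01, 1.98], [-2.84, 2.84]. Speed limits (rad/s): [2.79, 2.79, 3.14, 3.14, 3.14, 3.14, 3.14].

INTERFACE

Orientations are given as a 3x3 rotation matrix whose columns are the frame's x, y, z axes.
In Python, from bench import r, get_image, get_calibration, masks_of gives the robot as it stands.
- The arm moves only by the tool play_rows, never from a script. Its argument "targets" is a list of rows, each a list of 7 numbers: the opening, from 0 (shut) to 1 (fully open), then the shift along the tool's x, y, z in units of 200 mm (1.0 is 200 mm), then the turn, a rotation vector about the tool's x, y, z in units of pi rad (1.0 is pi rad). In form: [[claw, dx, dy, dz, wx, wy, wz], ...]. A call has 1 to 5 rows; each row shifts and turns the commanded pose from where the row before left it, along the tool's axes as they then stand; what a row does not reach is not made up. A row lasts 1/12 s, in which the tool goes at most 41.7 mm and 7.16 degrees, less where a joint would pass 70% of its speed; a pose out of reach is approached as far as the arm can. A call with a number of a shift or a turn outside -1 to 1 is refused whole. A call with a gripper value outside its range is refused whole. The fingers move at their own pace and stop on an object; "grip_force" is the grip in N (left out, the last holds). Time passes only in rows, so rows that do not move let the fingers close. It gives the time, the measured TCP pose, the force and the opening at its end, in the units of the state.
- r.read_state(): the state, without advancing time (a new reading comes with each control period).
- get_image(name): name is "scene" or "top" or "wrist"; returns the picture (400x640x3 uint8, blue, green, red); there is no depth.
- get_calibration(name): a dict with "fx", "fy", "cx", "cy" (pixels), "R" (3x3) and "t" (3): a world point X has camera coordinates R X + t. Camera axes: x right, y down, z forward; pixel columns grow to the right and rows downward; lengths in m; the calibration is good to about 2 mm. A picture is of the moment at which its call begins: read the wrist's pose just before it. get_calibration takes no time and is no camera call; for the wrist camera it gives the pose at the moment of the call.
- r.hand_in(): hands the job in, once; it reports no verdict.
Trained networks look in the newest picture that a camera, given by its name, has taken for a name from the list of things; names that differ only in an ending like _2 or _b are one class to them, and where a whole thing is asked for, a point or a joint stands for the part that bears it (a point fixed in the world has none). Each returns a list of dicts, best first, with "p" (0 to 1); they miss things now and then, are a little off and sometimes report something else, mostly with a low value. They report only what shows in the picture. A call takes as long as a camera call.
- masks_of(camera, thing): "region" (400x640 bool, what is visible of it) and "point" ([row, column] in pixels, amid what is visible of it).
The state is a dict: "t": time; "q": joint angles; "joint_velocities": joint speeds; "joint_efforts": joint torques, N m; "eef_pos": TCP position; "tool_rot": TCP orientation; "force": force on the tool from outside, world axes, zero at the start; "moment": the same for the moment, N m; "finger_gap": finger opening in m.
Only numpy, scipy, OpenCV 4.12 (cv2) and the standard library are available. Lean on these libraries where they do the work, as an engineer would, in place of code of your own. Each camera call takes 0.05 s, during which the arm holds its last target.

## Working session

There is one attempt and no reset: what is moved stays moved. The work goes in short steps, Python scripts to look and compute and a tool call to move; the robot and the scene stay as the last step left them, time stands still between calls to the robot, and variables do not carry over. Pictures are saved under pics/ and viewed, and the job is handed in when it is done.

Besides the shell and the picture viewer there is one more tool, called after "Request:" as a command line: name --pt "numbers of a row" for each row, then --argument value for the rest. play_rows: Moves the arm, as the interface text tells. Its arguments: {"type":"object","properties":{"targets":{"type":"array","items":{"type":"array","items":{"type":"number"}}},"grip_force":{"type":"number"}},"required":["targets"]}

```bash
mkdir -p pics; ls
python3 - <<'E'
from bench import r,get_image,get_calibration,masks_of
import cv2,numpy as np
s=r.read_state();print({k:np.round(v,4).tolist() for k,v in s.items()})
for n in ["scene","top"]:
    cv2.imwrite(f"pics/{n}0.png",get_image(n)); c=get_calibration(n); print(n,c)
    for t in ["dial","dial_notch","store","driver_dut","tester","tape_roll","gauge_block","screwdriver_blue"]:
        print(t,[(round(m["p"],2),np.round(m["point"],1).tolist(),int(m["region"].sum())) for m in masks_of(n,t)][:3])
E
```

```text
pics
{'t': 0.0, 'q': [1.0775, 0.6159, -0.0127, 1.4249, 0.0081, 1.1034, -0.0404], 'joint_velocities': [0.0009, -0.0007, -0.0014, 0.0013, -0.0001, -0.0015, -0.0016], 'joint_efforts': [0.0002, -45.893, 0.2088, -16.5743, -0.0611, 0.0204, 0.0002], 'eef_pos': [0.2922, -0.5798, 0.2221], 'tool_rot': [[-0.0012, 0.4501, -0.893], [0.0023, -0.893, -0.4501], [-1.0, -0.0025, 0.0]], 'force': [0.7663, 0.1493, -0.0813], 'moment': [-0.0382, 0.0223, 0.0165], 'finger_gap': 0.0929}
scene {'fx': 472.9962452708255, 'fy': 472.9962452708255, 'cx': 320.34870261756487, 'cy': 201.23688955599255, 'R': array([[-0.86055387, -0.50895641,  0.02025866],
       [-0.23837133,  0.3672568 , -0.89905592],
       [ 0.45014014, -0.77851514, -0.43736488]]), 't': array([0.42140525, 0.17275565, 1.0008563 ])}
dial [(0.57, [212.0, 307.4], 1014)]
dial_notch [(0.91, [212.4, 307.3], 1049)]
store [(0.65, [212.5, 306.2], 1058)]
driver_dut [(0.86, [197.6, 340.7], 952)]
tester [(0.83, [220.8, 310.4], 3201)]
tape_roll [(0.71, [292.3, 238.8], 1245)]
gauge_block [(0.6, [179.0, 382.0], 168)]
screwdriver_blue [(0.42, [214.2, 306.6], 1056), (0.41, [169.5, 367.7], 151)]
top {'fx': 470.6306998810766, 'fy': 470.6306998810766, 'cx': 316.27072167557503, 'cy': 201.3475169836438, 'R': array([[-2.59227300e-02, -9.99651770e-01, -4.93455786e-03],
       [-9.88394619e-01,  2.63692888e-02, -1.49601930e-01],
       [ 1.49679955e-01,  9.99199991e-04, -9.88733995e-01]]), 't': array([-0.02713873,  0.5141794 ,  1.25474249])}
dial [(0.57, [207.9, 283.1], 1313), (0.23, [222.9, 347.1], 73)]
dial_notch [(0.83, [208.4, 284.1], 1290)]
store [(0.51, [208.5, 297.7], 4228)]
driver_dut [(0.9, [211.9, 322.6], 1019)]
tester [(0.62, [209.0, 295.4], 4356)]
tape_roll [(0.81, [220.6, 173.0], 678)]
gauge_block [(0.46, [219.9, 411.4], 187)]
screwdriver_blue [(0.61, [190.6, 439.4], 380)]
```

Run:
```python
import cv2
a=cv2.imread("pics/top0.png");cv2.imwrite("pics/top0z.png",cv2.resize(a[140:280,220:380],None,fx=4.2,fy=4.2,interpolation=cv2.INTER_CUBIC))
a=cv2.imread("pics/scene0.png");cv2.imwrite("pics/scene0z.png",cv2.resize(a[150:270,240:400],None,fx=4.5,fy=4.5,interpolation=cv2.INTER_CUBIC))
```

```text
(no output)
```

View pics/top0.png

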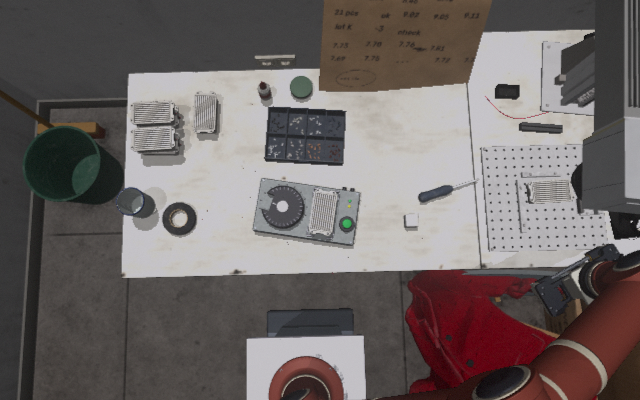

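```bash
sleep 0.1
```

```text
(no output)
```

View pics/scene0.png

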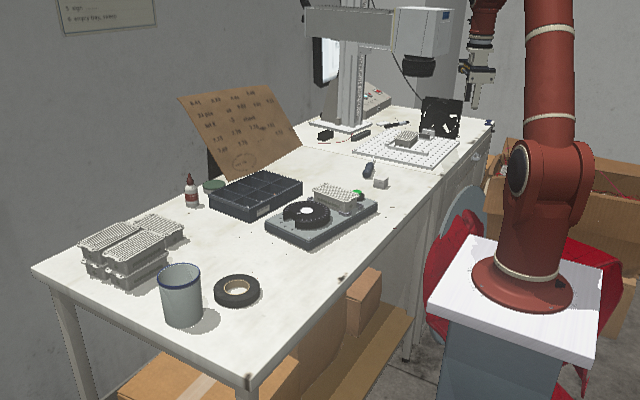

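View zooms.

View pics/top0z.png

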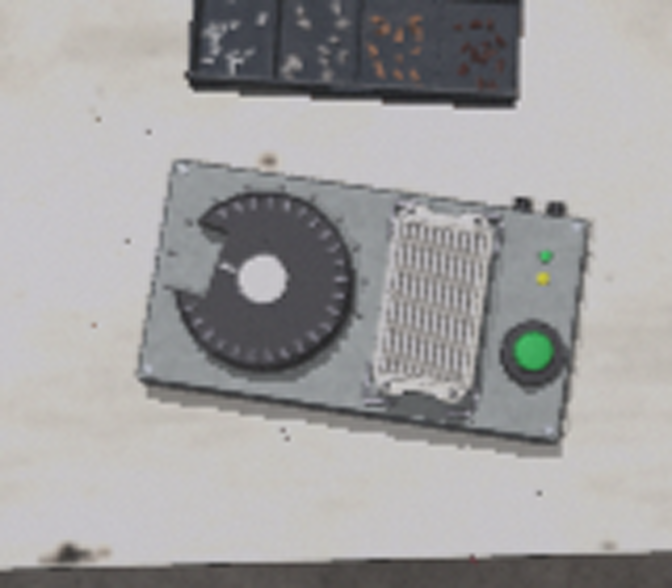

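View pics/scene0z.png

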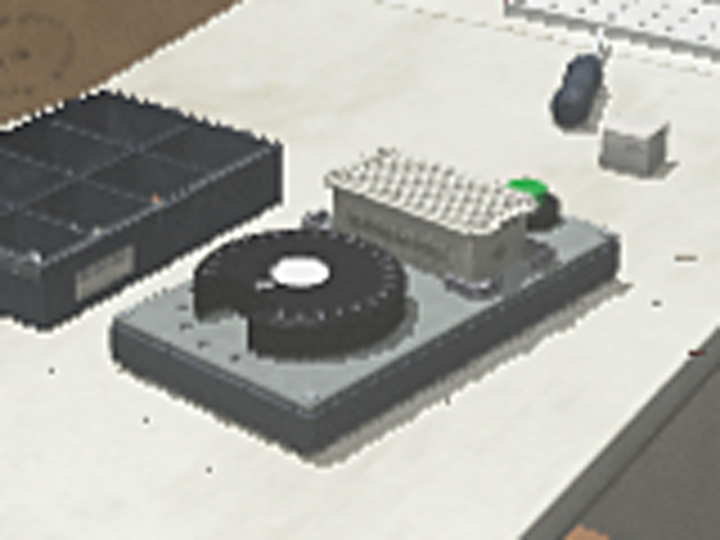

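```bash
cat > h.py <<'E'
import numpy as np,cv2
from bench import r,get_image,get_calibration,masks_of
from scipy.optimize import least_squares
def proj(c,X):
    X=np.atleast_2d(X); Y=X@np.array(c["R"]).T+np.array(c["t"]).ravel(); return np.c_[c["fx"]*Y[:,0]/Y[:,2]+c["cx"],c["fy"]*Y[:,1]/Y[:,2]+c["cy"]]
def T(p,L): # p=x,y,yaw
    L=np.atleast_2d(L);c,s=np.cos(p[2]),np.sin(p[2]); return np.c_[p[0]+c*L[:,0]-s*L[:,1],p[1]+s*L[:,0]+c*L[:,1],L[:,2]]
def fit(obs,p0): # obs list of (calib, local Nx3, pix Nx2)
    f=lambda p:np.concatenate([(proj(c,T(p,L))-uv).ravel() for c,L,uv in obs])
    s=least_squares(f,p0,loss='soft_l1'); return s.x,f(s.x).reshape(-1,2)
E
python3 - <<'E'
from h import *
c=get_calibration("top")
L=[[.075,.14,.034],[.075,-.14,.034],[-.075,.14,.034],[-.075,-.14,.034],[0,.065,.057],[-.02,-.114,.05]]
px=np.array([[175,160],[590,220],[140,380],[560,440],[262,278],[533,350]])/4.2+[220,140]
o1=(c,np.array(L),px)
p,e=fit([o1],[.6,.05,-.1]);print(p,np.round(e,1).tolist())
cs=get_calibration("scene")
L=[[.075,.14,.034],[-.075,.14,.034],[-.075,-.14,.034],[0,.065,.057]]
px=np.array([[112,323],[312,405],[620,235],[300,268]])/4.5+[240,150]
o2=(cs,np.array(L),px)
p2,e=fit([o2],p);print(p2,np.round(e,1).tolist())
p,e=fit([o1,o2],p);print(p,np.round(e,1).tolist())
np.save("pose.npy",p)
print(T(p,[[0,.065,.057],[-.02,-.114,.05]]))
# notch
for q in range(5):
    a=np.radians(100-20*q); n=np.array([.048*np.cos(a),.065+.048*np.sin(a),.057]); 
    print(q,(proj(c,T(p,n))-[220,140])*4.2,(proj(cs,T(p,n))-[240,150])*4.5,T(p,n))
E
```

```text
[ 0.48785102 -0.01384332 -0.17070083] [[-0.7, -0.7], [0.4, -0.8], [-1.2, 0.2], [0.3, 0.7], [0.4, 0.3], [0.3, 0.2]]
[ 0.4874213  -0.01046269 -0.1622701 ] [[-1.4, -2.0], [0.3, 0.7], [0.5, -1.4], [0.1, 0.9]]
[ 0.48799239 -0.01334544 -0.16959045] [[-0.9, -0.7], [0.2, -0.9], [-1.4, 0.2], [0.2, 0.6], [0.2, 0.3], [0.2, 0.1], [-1.0, -2.7], [0.3, 0.0], [0.9, -1.7], [0.4, 0.3]]
[[ 0.49896301  0.05072207  0.057     ]
 [ 0.44903854 -0.12233442  0.05      ]]
0 [[188.47243056 281.44122277]] [[253.84358817 304.22717213]] [[0.49872577 0.09872148 0.057     ]]
1 [[192.58651483 256.11440571]] [[230.88493421 294.30604088]] [[0.51515684 0.0959079  0.057     ]]
2 [[205.14293382 233.64290486]] [[217.03432325 281.54037223]] [[0.5296347  0.08764425 0.057     ]]
3 [[224.60195371 216.69501109]] [[213.73167101 267.61831717]] [[0.5404131  0.07492723 0.057     ]]
4 [[248.62455924 207.26636897]] [[220.99439457 254.26162676]] [[0.54619201 0.05929071 0.057     ]]
```

```bash
cat >> h.py <<'E'
from scipy.spatial.transform import Rotation as Ro
def tool(yaw): # x down, y at yaw
    y=np.array([np.cos(yaw),np.sin(yaw),0]);x=np.array([0,0,-1.]);return np.c_[x,y,np.cross(x,y)]
def plan(P,R,way,claw=0,dec=3): # way: list of (pos,yaw_rad) one per row; prints rows, returns final
    P=np.array(P,float);R=np.array(R)
    rows=[]
    for p,yaw in way:
        d=R.T@(np.array(p)-P)/.2; w=Ro.from_matrix(R.T@tool(yaw)).as_rotvec()/np.pi
        row=np.round(np.r_[d,w],dec); rows.append([claw]+(row+0.).tolist())
        P=P+R@row[:3]*.2; R=R@Ro.from_rotvec(row[3:]*np.pi).as_matrix()
    for i in range(0,len(rows),5): print(rows[i:i+5])
    return P,R
def lin(p0,y0,p1,y1,n): return [(np.array(p0)+(np.array(p1)-p0)*k/n,y0+(y1-y0)*k/n) for k in range(1,n+1)]
E
python3 - <<'E'
from h import *
s=r.read_state();p=np.load("pose.npy")
y0=np.arctan2(s["tool_rot"][1][1],s["tool_rot"][0][1]); y1=np.radians(80)+p[2]
print(np.degrees([y0,y1]))
way=lin(s["eef_pos"],y0,[.50,.06,.22],y1,20)
P,R=plan(s["eef_pos"],s["tool_rot"],way); print(P,R)
E
```

```text
[-63.25279106  70.2831832 ]
[[0, 0.001, -0.12, -0.118, -0.037, 0.0, 0.0], [0, 0.001, -0.105, -0.132, -0.037, 0.0, 0.0], [0, 0.0, -0.089, -0.142, -0.037, 0.0, 0.0], [0, 0.001, -0.072, -0.153, -0.037, 0.0, 0.0], [0, 0.001, -0.054, -0.159, -0.037, 0.0, 0.0]]
[[0, 0.001, -0.035, -0.165, -0.038, 0.0, 0.0], [0, 0.001, -0.015, -0.167, -0.037, 0.0, 0.0], [0, 0.001, 0.005, -0.168, -0.037, 0.0, 0.0], [0, 0.0, 0.024, -0.167, -0.037, 0.0, 0.0], [0, 0.001, 0.043, -0.163, -0.037, 0.0, 0.0]]
[[0, 0.001, 0.061, -0.156, -0.037, 0.0, 0.0], [0, 0.001, 0.08, -0.149, -0.037, 0.0, 0.0], [0, 0.001, 0.096, -0.138, -0.037, 0.0, 0.0], [0, 0.001, 0.111, -0.126, -0.037, 0.0, 0.0], [0, 0.0, 0.125, -0.113, -0.037, 0.0, 0.0]]
[[0, 0.001, 0.138, -0.097, -0.037, 0.0, 0.0], [0, 0.001, 0.148, -0.08, -0.038, 0.0, 0.0], [0, 0.001, 0.156, -0.062, -0.037, 0.0, 0.0], [0, 0.001, 0.163, -0.044, -0.037, 0.0, 0.0], [0, 0.001, 0.166, -0.025, -0.037, 0.0, 0.0]]
[0.49996293 0.0600095  0.21990037] [[ 1.94206930e-05  3.36976800e-01  9.41512950e-01]
 [ 4.53115665e-05  9.41512949e-01 -3.36976801e-01]
 [-9.99999999e-01  4.92057497e-05  3.01588719e-06]]
```

Request:
play_rows --pt "0 0.001 -0.12 -0.118 -0.037 0 0" --pt "0 0.001 -0.105 -0.132 -0.037 0 0" --pt "0 0 -0.089 -0.142 -0.037 0 0" --pt "0 0.001 -0.072 -0.153 -0.037 0 0" --pt "0 0.001 -0.054 -0.159 -0.037 0 0" --grip_force 10

```text
t: 1.32
eef_pos: [0.3447, -0.4188, 0.2227]
tool_rot: [[0.0, 0.869, -0.494], [-0.0, -0.494, -0.869], [-1.0, 0.001, 0.0]]
force: [1.3, 0.3, 0.2]
finger_gap: 0.0643
```

Request:
play_rows --pt "0 0.001 -0.035 -0.165 -0.038 0 0" --pt "0 0.001 -0.015 -0.167 -0.037 0 0" --pt "0 0.001 0.005 -0.168 -0.037 0 0" --pt "0 0 0.024 -0.167 -0.037 0 0" --pt "0 0.001 0.043 -0.163 -0.037 0 0"

```text
t: 1.73
eef_pos: [0.3967, -0.2588, 0.2221]
tool_rot: [[0.001, 0.998, 0.067], [-0.001, 0.067, -0.998], [-1.0, 0.001, 0.001]]
force: [0.6, 0.2, 0.6]
finger_gap: 0.0313
```

Request:
play_rows --pt "0 0.001 0.061 -0.156 -0.037 0 0" --pt "0 0.001 0.08 -0.149 -0.037 0 0" --pt "0 0.001 0.096 -0.138 -0.037 0 0" --pt "0 0.001 0.111 -0.126 -0.037 0 0" --pt "0 0 0.125 -0.113 -0.037 0 0"

```text
t: 2.15
eef_pos: [0.4484, -0.0988, 0.2213]
tool_rot: [[0.001, 0.797, 0.604], [-0.001, 0.604, -0.797], [-1.0, 0.0, 0.001]]
force: [1.3, 0.3, -0.3]
finger_gap: 0.0008
```

Request:
play_rows --pt "0 0.001 0.138 -0.097 -0.037 0 0" --pt "0 0.001 0.148 -0.08 -0.038 0 0" --pt "0 0.001 0.156 -0.062 -0.037 0 0" --pt "0 0.001 0.163 -0.044 -0.037 0 0" --pt "0 0.001 0.166 -0.025 -0.037 0 0"

```text
t: 2.57
eef_pos: [0.5005, 0.0613, 0.2202]
tool_rot: [[0.001, 0.332, 0.943], [-0.0, 0.943, -0.332], [-1.0, -0.0, 0.001]]
force: [0.0, -0.1, -0.2]
finger_gap: 0.0005
```

Run:
```python
from h import *
s=r.read_state();print(s["t"],s["q"],s["eef_pos"],s["force"],s["finger_gap"])
import pickle
c=get_calibration("wrist");im=get_image("wrist");cv2.imwrite("pics/w1.png",im);pickle.dump(c,open("w1.pkl","wb"))
p=np.load("pose.npy")
L=[[.075,.14,.034],[.075,-.14,.034],[-.075,.14,.034],[-.075,-.14,.034],[0,.065,.057],[-.02,-.114,.05]]
print(np.round(proj(c,T(p,L))).tolist())
```

```text
2.5667 [ 0.32265112  0.47355466 -0.71625264  1.82866924  0.37052391  0.97633712
  0.68170073] [0.50050108 0.06134393 0.220193  ] [ 0.04022952 -0.05535236 -0.21658137] 0.00046222095752981857
[[382.0, 235.0], [160.0, 271.0], [366.0, 108.0], [121.0, 151.0], [310.0, 190.0], [150.0, 197.0]]
```

View pics/w1.png

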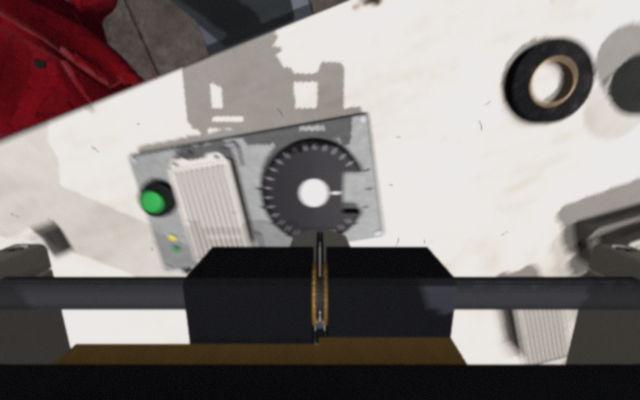

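Run:
```python
from h import *
import pickle
s=r.read_state();print(s["t"],s["eef_pos"],s["joint_velocities"].max() if hasattr(s["joint_velocities"],"max") else s["joint_velocities"])
c=get_calibration("wrist");im=get_image("wrist");pickle.dump(c,open("w2.pkl","wb"))
cv2.imwrite("pics/w2.png",im)
cv2.imwrite("pics/w2z.png",cv2.resize(im[95:275,115:400],None,fx=2.8,fy=2.8,interpolation=cv2.INTER_CUBIC))
```

```text
2.6167 [0.50202784 0.07015457 0.22100504] 0.04278019875156305
```

View pics/w2z.png

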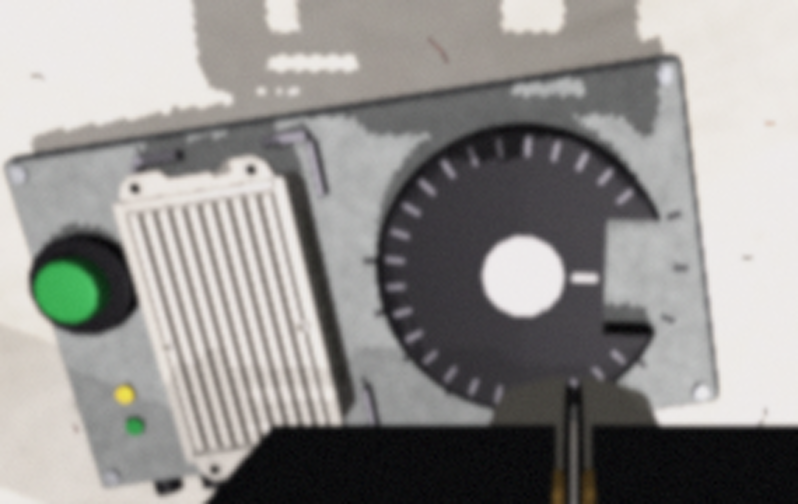

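Run:
```python
from h import *
import pickle
c=pickle.load(open("w2.pkl","rb"));p0=np.load("pose.npy")
f=lambda a:np.array(a)/2.8+[115,95]
L=[[-.075,.14,.034],[-.075,-.14,.034],[.075,.14,.034],[.075,-.14,.034],[0,.065,.057]]
o=(c,np.array(L),f([[678,57],[8,160],[718,400],[110,487],[522,276]]))
p,e=fit([o],p0);print(p,np.round(e,1).tolist())
ct=get_calibration("top")
Lt=[[.075,.14,.034],[.075,-.14,.034],[-.075,.14,.034],[-.075,-.14,.034],[0,.065,.057]]
ot=(ct,np.array(Lt),np.array([[175,160],[590,220],[140,380],[560,440],[262,278]])/4.2+[220,140])
pj,e=fit([o,ot],p0);print(pj,np.round(e,1).tolist())
np.save("pose.npy",p)
# button height from wrist: ray vs known xy
for z in(.044,.050,.056,.06): print(z,(proj(c,T(p,[-.02,-.114,z]))-[115,95])*2.8, (proj(ct,T(p,[-.02,-.114,z]))-[220,140])*4.2)
for q in range(3):
    a=np.radians(100-20*q);u=np.array([np.cos(a),np.sin(a),0]);v=np.array([-u[1],u[0],0]);b=np.array([0,.065,.057])
    pts=[b+.032*u+.023*v,b+.032*u-.023*v,b+.053*u+.023*v,b+.053*u-.023*v]
    print(q,np.round((proj(c,T(p,pts))-[115,95])*2.8).tolist())
print(T(p,[[0,.065,.057],[-.02,-.114,.05]]))
s=r.read_state();print(s["eef_pos"],s["tool_rot"])
```

```text
[ 0.49141141 -0.01326296 -0.17310317] [[1.4, -2.3], [-5.9, -0.1], [1.8, 1.6], [-4.1, 3.2], [0.2, -0.1]]
[ 0.49056598 -0.01351676 -0.17156679] [[0.9, -3.2], [-6.5, -0.6], [1.5, 0.8], [-4.4, 2.8], [-0.3, -0.8], [-0.8, -1.7], [0.2, -1.7], [-1.4, -0.9], [0.1, -0.3], [0.3, -0.7]]
0.044 [[ 80.75119638 287.23069307]] [[532.62780079 346.61366988]]
0.05 [[ 72.5001299  290.71034576]] [[533.17975048 345.63433138]]
0.056 [[ 63.96189797 294.31110231]] [[533.73686923 344.64582129]]
0.06 [[ 58.1027169  296.78204533]] [[534.1111894 343.9816554]]
0 [[582.0, 194.0], [619.0, 304.0], [634.0, 176.0], [669.0, 287.0]]
1 [[606.0, 219.0], [603.0, 334.0], [661.0, 220.0], [655.0, 335.0]]
2 [[621.0, 251.0], [577.0, 356.0], [670.0, 270.0], [626.0, 374.0]]
[[ 0.50260701  0.05076561  0.057     ]
 [ 0.45207495 -0.12211443  0.05      ]]
[0.50100167 0.06677799 0.22070611] [[ 2.76852061e-03  3.26695663e-01  9.45125536e-01]
 [ 5.81151197e-03  9.45107941e-01 -3.26706605e-01]
 [-9.99979281e-01  6.39710233e-03  7.17955057e-04]]
```

Request:
play_rows --pt "0 0 0 0 0 0 0" --pt "0 0 0 0 0 0 0" --pt "0 0 0 0 0 0 0" --pt "0 0 0 0 0 0 0"

```text
t: 3.0
eef_pos: [0.4998, 0.0582, 0.2198]
tool_rot: [[-0.0, 0.34, 0.94], [-0.001, 0.94, -0.34], [-1.0, -0.001, 0.0]]
force: [-0.2, 0.5, -0.1]
finger_gap: 0.0004
```

Run:
```python
from h import *
import pickle
s=r.read_state();print(s["t"],s["eef_pos"],s["tool_rot"])
c=get_calibration("wrist");im=get_image("wrist");pickle.dump(c,open("w3.pkl","wb"));print(c["fx"])
cv2.imwrite("pics/w3.png",im)
cv2.imwrite("pics/w3z.png",cv2.resize(im[95:275,115:400],None,fx=2.8,fy=2.8,interpolation=cv2.INTER_CUBIC))
```

```text
3.0 [0.49982973 0.05819517 0.21982225] [[-2.37831076e-04  3.40071485e-01  9.40399558e-01]
 [-1.17381956e-03  9.40398842e-01 -3.40071523e-01]
 [-9.99999283e-01 -1.18473897e-03  1.75526493e-04]]
304.3136816440177
```

View pics/w3z.png

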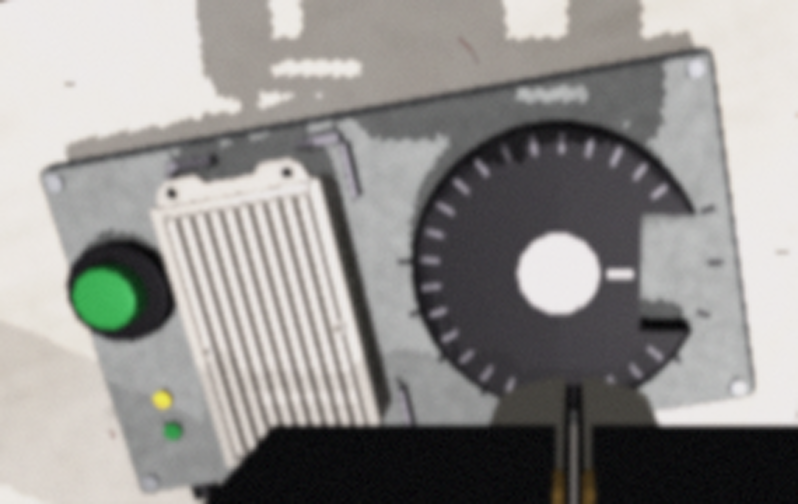

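Run:
```python
from h import *
import pickle
c=pickle.load(open("w3.pkl","rb"));p0=np.load("pose.npy")
f=lambda a:np.array(a)/2.8+[115,95]
L=[[-.075,.14,.034],[-.075,-.14,.034],[.075,.14,.034],[.075,-.14,.034],[0,.065,.057]]
o=(c,np.array(L),f([[710,50],[42,168],[754,393],[140,492],[558,274]]))
p,e=fit([o],p0);print(p,np.round(e,1).tolist())
ct=get_calibration("top")
Lt=[[.075,.14,.034],[.075,-.14,.034],[-.075,.14,.034],[-.075,-.14,.034],[0,.065,.057]]
ot=(ct,np.array(Lt),np.array([[175,160],[590,220],[140,380],[560,440],[262,278]])/4.2+[220,140])
pj,e=fit([o,ot],p0);print(pj,np.round(e,1).tolist())
np.save("pose.npy",pj)
for z in(.044,.050,.056,.06): print(z,(proj(c,T(pj,[-.02,-.114,z]))-[115,95])*2.8, (proj(ct,T(pj,[-.02,-.114,z]))-[220,140])*4.2)
for q in range(3):
    a=np.radians(100-20*q);u=np.array([np.cos(a),np.sin(a),0]);v=np.array([-u[1],u[0],0]);b=np.array([0,.065,.057])
    pts=[b+.032*u+.023*v,b+.032*u-.023*v]
    print(q,np.round((proj(c,T(pj,pts))-[115,95])*2.8).tolist())
# free-height triangulation dial cap centre & button (top + wrist)
for nm,w,t in(("cap",[558,274],[262,278]),("btn",[104,299],[533,350])):
    g=lambda X:np.r_[(proj(c,X)[0]-f(w)),(proj(ct,X)[0]-(np.array(t)/4.2+[220,140]))]
    s=least_squares(g,[.5,0,.05]);print(nm,s.x,s.fun)
print(T(pj,[[0,.065,.057],[-.02,-.114,.05]]))
print(p[:2]-pj[:2])
```

```text
[ 0.49149699 -0.01341495 -0.17478253] [[1.5, -2.1], [-5.0, -0.2], [2.0, 2.5], [-1.1, 3.0], [-0.0, -0.2]]
[ 0.49046454 -0.01355206 -0.17159578] [[0.8, -3.3], [-5.6, -0.6], [1.8, 1.4], [-1.3, 2.7], [-0.5, -1.2], [-0.8, -1.7], [0.2, -1.7], [-1.4, -0.8], [0.1, -0.3], [0.3, -0.7]]
0.044 [[116.26826257 291.46553073]] [[533.2091457  347.80362707]]
0.05 [[108.48754877 294.98056263]] [[533.76385609 346.82974472]]
0.056 [[100.43708375 298.61745791]] [[534.32376187 345.84674103]]
0.06 [[ 94.91323684 301.11292279]] [[534.69995488 345.18627434]]
0 [[615.0, 187.0], [653.0, 297.0]]
1 [[640.0, 212.0], [638.0, 328.0]]
2 [[655.0, 244.0], [613.0, 351.0]]
cap [0.50061357 0.05137004 0.0669255 ] [-0.2167841  -0.28174437 -0.30199621 -0.8508535 ]
btn [ 0.45151757 -0.12193549  0.05465111] [-0.09664653 -0.4036474   0.0865144  -1.0141356 ]
[[ 0.50156361  0.05049332  0.057     ]
 [ 0.45129221 -0.1224627   0.05      ]]
[0.00103245 0.00013711]
```

Run:
```python
from h import *
s=r.read_state();print(s["t"],s["eef_pos"],s["q"])
p=np.load("pose.npy");a=np.radians(80)
X=T(p,[.057*np.cos(a),.065+.057*np.sin(a),0])[0];print(X)
P=np.array([.49996,.0600,.2199]);R=tool(np.radians(70.28));y0=np.radians(70.28);y1=a+p[2]
w=lin(P,y0,[X[0],X[1],.14],y1,6)
P,R=plan(P,R,w);print(P)
P,R=plan(P,R,lin(P,y1,[X[0],X[1],.072],y1,7));print(P)
np.savez("cmd.npz",P=P,R=R)
```

```text
3.05 [0.49985346 0.05849401 0.21987946] [ 0.3267783   0.47237648 -0.71401553  1.83081041  0.36914804  0.97547099
  0.6801259 ]
[0.52090135 0.10411283 0.        ]
[[0, 0.067, 0.04, 0.004, 0.0, 0.0, 0.0], [0, 0.066, 0.041, 0.004, 0.0, 0.0, 0.0], [0, 0.067, 0.04, 0.004, 0.0, 0.0, 0.0], [0, 0.066, 0.041, 0.004, 0.0, 0.0, 0.0], [0, 0.067, 0.04, 0.004, 0.001, 0.0, 0.0]]
[[0, 0.067, 0.041, 0.004, 0.0, 0.0, 0.0]]
[0.52090068 0.10411902 0.1399    ]
[[0, 0.049, 0.0, 0.0, 0.0, 0.0, 0.0], [0, 0.048, 0.0, 0.0, 0.0, 0.0, 0.0], [0, 0.049, 0.0, 0.0, 0.0, 0.0, 0.0], [0, 0.048, 0.0, 0.0, 0.0, 0.0, 0.0], [0, 0.049, 0.0, 0.0, 0.0, 0.0, 0.0]]
[[0, 0.048, 0.0, 0.0, 0.0, 0.0, 0.0], [0, 0.049, 0.0, 0.0, 0.0, 0.0, 0.0]]
[0.52090068 0.10411902 0.0719    ]
```

Request:
play_rows --pt "0 0.067 0.04 0.004 0 0 0" --pt "0 0.066 0.041 0.004 0 0 0" --pt "0 0.067 0.04 0.004 0 0 0" --pt "0 0.066 0.041 0.004 0 0 0" --pt "0 0.067 0.04 0.004 0.001 0 0"

```text
t: 3.47
eef_pos: [0.5176, 0.096, 0.1528]
tool_rot: [[0.0, 0.342, 0.94], [-0.0, 0.94, -0.342], [-1.0, -0.0, 0.0]]
force: [1.0, -0.2, -0.3]
finger_gap: 0.0004
```

Request:
play_rows --pt "0 0.067 0.041 0.004 0 0 0" --pt "0 0 0 0 0 0 0" --pt "0 0 0 0 0 0 0" --pt "0 0 0 0 0 0 0" --pt "0 0 0 0 0 0 0"

```text
t: 3.88
eef_pos: [0.5213, 0.1036, 0.1406]
tool_rot: [[0.001, 0.341, 0.94], [-0.0, 0.94, -0.341], [-1.0, 0.0, 0.001]]
force: [0.3, 0.6, 0.3]
finger_gap: 0.0003
```

Run:
```python
from h import *
s=r.read_state();print(s["t"],s["eef_pos"],s["q"])
cv2.imwrite("pics/w4.png",get_image("wrist"))
```

```text
3.8833 [0.52128406 0.10359092 0.14063904] [ 0.17446749  0.60704871 -0.63663847  1.85543717  0.47630691  0.8345362
  0.51866801]
```

View pics/w4.png

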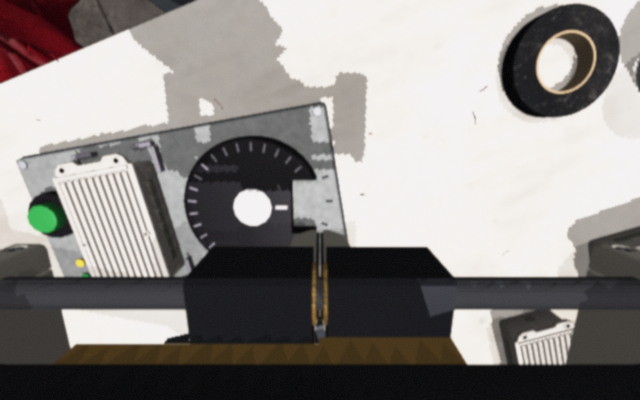

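Request:
play_rows --pt "0 0.049 0 0 0 0 0" --pt "0 0.048 0 0 0 0 0" --pt "0 0.049 0 0 0 0 0" --pt "0 0.048 0 0 0 0 0" --pt "0 0.049 0 0 0 0 0"

```text
t: 4.35
eef_pos: [0.5205, 0.104, 0.0899]
tool_rot: [[-0.001, 0.34, 0.94], [-0.0, 0.94, -0.34], [-1.0, -0.001, -0.001]]
force: [0.8, -0.5, 0.2]
finger_gap: 0.0005
```

Request:
play_rows --pt "0 0.048 0 0 0 0 0" --pt "0 0.049 0 0 0 0 0" --pt "0 0 0 0 0 0 0" --pt "0 0 0 0 0 0 0"

```text
t: 4.68
eef_pos: [0.5205, 0.1042, 0.0712]
tool_rot: [[-0.001, 0.34, 0.941], [-0.0, 0.941, -0.34], [-1.0, -0.001, -0.001]]
force: [-0.2, -0.4, 0.1]
finger_gap: 0.0003
```

Run:
```python
from h import *
s=r.read_state();print(s["t"],s["eef_pos"],s["force"])
a=get_image("scene");cv2.imwrite("pics/s5.png",cv2.resize(a[120:270,220:400],None,fx=4,fy=4,interpolation=cv2.INTER_CUBIC))
# plan the arc
p=np.load("pose.npy");d=np.load("cmd.npz");P,R=d["P"],d["R"]
# finger centre angle (tester) from 80 down in 5deg per row; contact lead = asin-ish
way=[]
for a in np.arange(76,-20.1,-4):
    t=np.radians(a);way.append((np.r_[T(p,[.057*np.cos(t),.065+.057*np.sin(t),0])[0][:2],.0719],t+p[2]))
    print(a,np.round(way[-1][0],4))
plan(P,R,way)
```

```text
4.6833 [0.52046033 0.10419184 0.071163  ] [-0.22978276 -0.37795038  0.11726328]
76.0 [0.5246 0.1026 0.0719]
72.0 [0.5282 0.1009 0.0719]
68.0 [0.5316 0.0989 0.0719]
64.0 [0.5349 0.0967 0.0719]
60.0 [0.5381 0.0943 0.0719]
56.0 [0.541  0.0916 0.0719]
52.0 [0.5438 0.0888 0.0719]
48.0 [0.5464 0.0857 0.0719]
44.0 [0.5487 0.0825 0.0719]
40.0 [0.5508 0.0791 0.0719]
36.0 [0.5527 0.0756 0.0719]
32.0 [0.5544 0.072  0.0719]
28.0 [0.5557 0.0683 0.0719]
24.0 [0.5568 0.0644 0.0719]
20.0 [0.5577 0.0606 0.0719]
16.0 [0.5582 0.0566 0.0719]
12.0 [0.5585 0.0526 0.0719]
8.0 [0.5585 0.0487 0.0719]
4.0 [0.5583 0.0447 0.0719]
0.0 [0.5577 0.0408 0.0719]
-4.0 [0.5569 0.0369 0.0719]
-8.0 [0.5558 0.033  0.0719]
-12.0 [0.5545 0.0293 0.0719]
-16.0 [0.5529 0.0257 0.0719]
-20.0 [0.551  0.0221 0.0719]
[[0, 0.0, -0.001, 0.02, 0.022, 0.0, 0.0], [0, 0.0, 0.0, 0.02, 0.022, 0.0, 0.0], [0, 0.0, -0.001, 0.02, 0.022, 0.0, 0.0], [0, 0.0, -0.001, 0.02, 0.023, 0.0, 0.0], [0, 0.0, -0.001, 0.019, 0.022, 0.0, 0.0]]
[[0, 0.0, 0.0, 0.02, 0.022, 0.0, 0.0], [0, 0.0, -0.001, 0.02, 0.022, 0.0, 0.0], [0, 0.0, -0.001, 0.02, 0.022, 0.0, 0.0], [0, 0.0, 0.0, 0.02, 0.023, 0.0, 0.0], [0, 0.0, -0.001, 0.02, 0.022, 0.0, 0.0]]
[[0, 0.0, -0.001, 0.02, 0.022, 0.0, 0.0], [0, 0.0, 0.0, 0.02, 0.022, 0.0, 0.0], [0, 0.0, -0.001, 0.019, 0.023, 0.0, 0.0], [0, 0.0, -0.001, 0.02, 0.022, 0.0, 0.0], [0, 0.0, 0.0, 0.02, 0.022, 0.0, 0.0]]
[[0, 0.0, -0.001, 0.02, 0.022, 0.0, 0.0], [0, 0.0, -0.001, 0.02, 0.022, 0.0, 0.0], [0, 0.0, -0.001, 0.02, 0.023, 0.0, 0.0], [0, 0.0, 0.0, 0.02, 0.022, 0.0, 0.0], [0, 0.0, -0.001, 0.02, 0.022, 0.0, 0.0]]
[[0, 0.0, -0.001, 0.019, 0.022, 0.0, 0.0], [0, 0.0, 0.0, 0.02, 0.023, 0.0, 0.0], [0, 0.0, -0.001, 0.02, 0.022, 0.0, 0.0], [0, 0.0, -0.001, 0.02, 0.022, 0.0, 0.0], [0, 0.0, 0.0, 0.02, 0.022, 0.0, 0.0]]
```

View pics/s5.png

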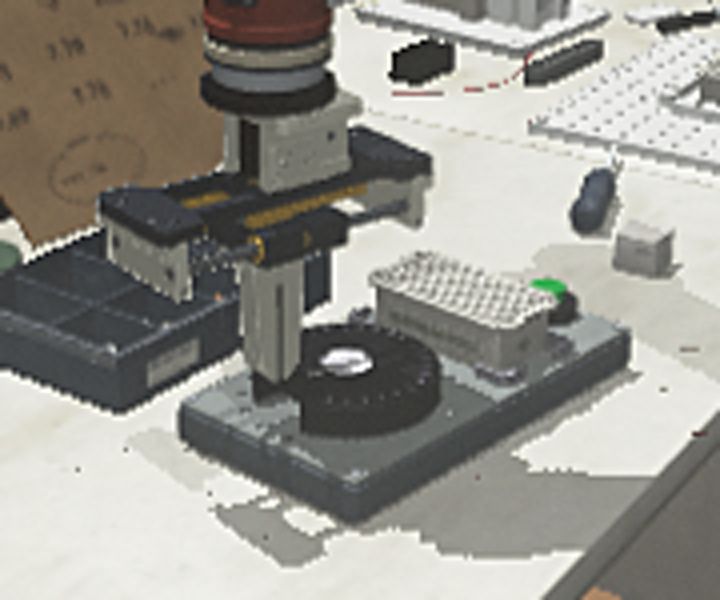

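Request:
play_rows --pt "0 0 -0.0004 0.0149 0.0167 0 0" --pt "0 0 -0.0004 0.0149 0.0167 0 0" --pt "0 0 -0.0004 0.0149 0.0167 0 0" --pt "0 0 -0.0004 0.0149 0.0167 0 0" --pt "0 0 -0.0004 0.0149 0.0167 0 0"

```text
t: 5.15
eef_pos: [0.5348, 0.0975, 0.0727]
tool_rot: [[0.002, 0.574, 0.819], [0.001, 0.819, -0.574], [-1.0, 0.001, 0.001]]
force: [0.0, 0.3, 0.1]
finger_gap: 0.0004
```

Request:
play_rows --pt "0 0 -0.0004 0.0149 0.0167 0 0" --pt "0 0 -0.0004 0.0149 0.0167 0 0" --pt "0 0 -0.0004 0.0149 0.0167 0 0" --pt "0 0 -0.0004 0.0149 0.0167 0 0" --pt "0 0 -0.0004 0.0149 0.0167 0 0"

```text
t: 5.57
eef_pos: [0.5457, 0.0875, 0.0726]
tool_rot: [[0.002, 0.767, 0.642], [0.001, 0.642, -0.767], [-1.0, 0.002, 0.001]]
force: [0.3, -0.8, 0.6]
finger_gap: 0.0001
```

```bash
cat > st.py <<'E'
from h import *
import sys
p=np.load("pose.npy");s=r.read_state();R=np.array(s["tool_rot"]);e=np.array(s["eef_pos"])
b=T(p,[0,.065,0])[0];d=e-b
print("t",s["t"],"alpha",np.degrees(np.arctan2(d[1],d[0])-p[2]),"r",np.hypot(d[0],d[1])*1e3,"z",e[2],"yaw-rel",np.degrees(np.arctan2(R[1,1],R[0,1])-p[2]),"F",s["force"])
if len(sys.argv)>1:
    n=sys.argv[1];a=get_image("top");b=get_image("scene")
    cv2.imwrite(f"pics/{n}.png",np.hstack([cv2.resize(a[150:250,245:365],(480,400),interpolation=cv2.INTER_CUBIC),cv2.resize(b[170:250,255:351],(320*3//2,400),interpolation=cv2.INTER_CUBIC)])[:, :800])
    cv2.imwrite(f"pics/{n}w.png",get_image("wrist"))
E
python3 st.py m1
```

```text
t 5.5667 alpha 49.79605306666097 r 57.59319662981038 z 0.07264785964470184 yaw-rel 49.75937872330222 F [ 0.29117489 -0.75610523  0.57041101]
```

View pics/m1.png

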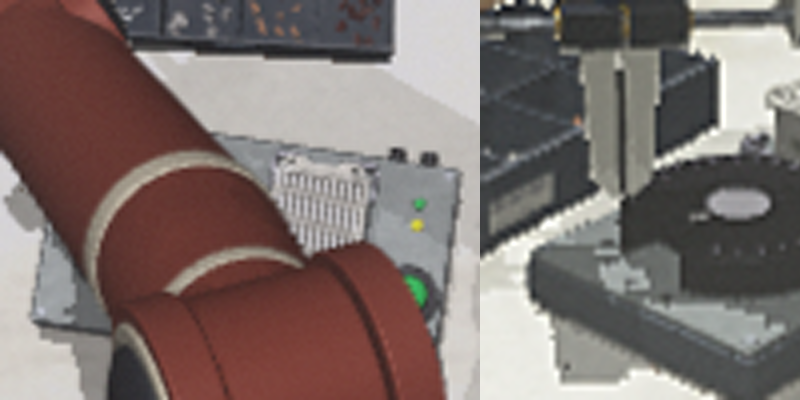

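View pics/m1w.png

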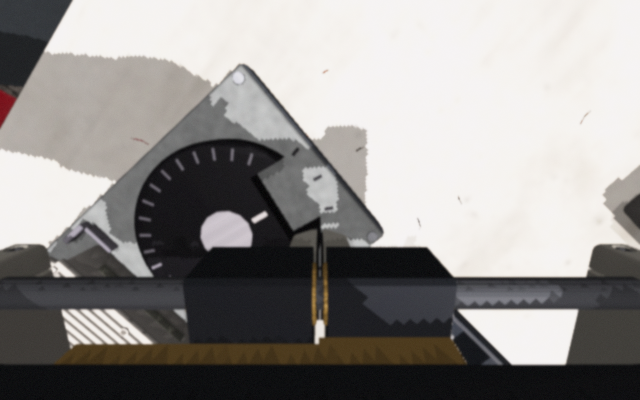

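Request:
play_rows --pt "0 0 -0.0004 0.0149 0.0167 0 0" --pt "0 0 -0.0004 0.0149 0.0167 0 0" --pt "0 0 -0.0004 0.0149 0.0167 0 0" --pt "0 0 -0.0004 0.0149 0.0167 0 0" --pt "0 0 -0.0004 0.0149 0.0167 0 0"

```text
t: 6.13
eef_pos: [0.5531, 0.0751, 0.0722]
tool_rot: [[0.0, 0.906, 0.423], [0.001, 0.423, -0.906], [-1.0, 0.001, -0.0]]
force: [0.8, 0.6, 0.5]
finger_gap: 0.0005
```

Request:
play_rows --pt "0 0 -0.0004 0.0149 0.0167 0 0" --pt "0 0 -0.0004 0.0149 0.0167 0 0" --pt "0 0 -0.0004 0.0149 0.0167 0 0" --pt "0 0 -0.0004 0.0149 0.0167 0 0" --pt "0 0 -0.0004 0.0149 0.0167 0 0"

```text
t: 6.55
eef_pos: [0.5575, 0.0609, 0.0722]
tool_rot: [[0.0, 0.985, 0.173], [0.001, 0.173, -0.985], [-1.0, 0.0, -0.001]]
force: [0.9, -0.6, 0.1]
finger_gap: 0.0006
```

Request:
play_rows --pt "0 0 -0.0004 0.0149 0.0167 0 0" --pt "0 0 -0.0004 0.0149 0.0167 0 0" --pt "0 0 -0.0004 0.0149 0.0167 0 0" --pt "0 0 -0.0004 0.0149 0.0167 0 0" --pt "0 0 -0.0004 0.0149 0.0167 0 0"

```text
t: 6.97
eef_pos: [0.5581, 0.0461, 0.0722]
tool_rot: [[0.0, 0.996, -0.088], [0.001, -0.088, -0.996], [-1.0, 0.0, -0.001]]
force: [-0.4, -0.0, -0.4]
finger_gap: 0.0005
```

```bash
python3 st.py m2
```

```text
t 6.9667 alpha 5.391171865029859 r 56.75360148873628 z 0.07217151056900689 yaw-rel 4.773753633000419 F [-0.37260476 -0.00446327 -0.3942465 ]
```

View pics/m2w.png

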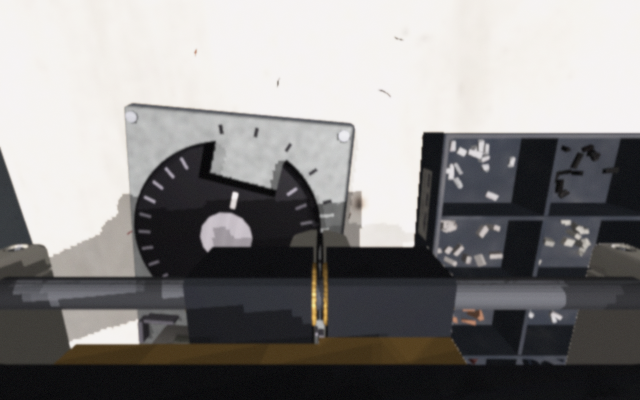

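View pics/m2.png

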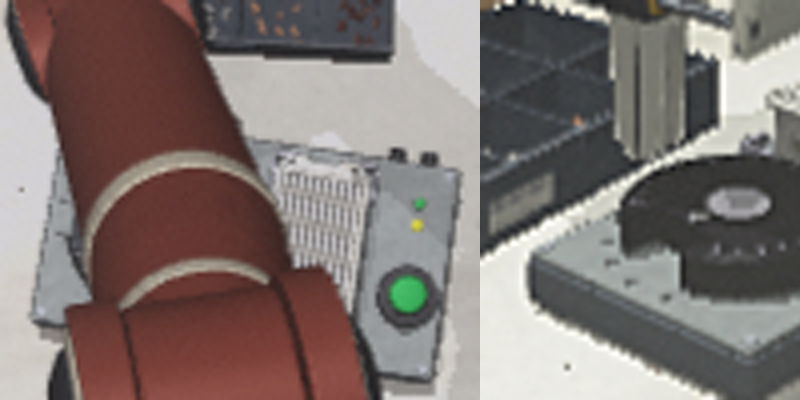

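Run:
```python
from h import *
c=get_calibration("scene");s=r.read_state();e=np.array(s["eef_pos"]);print(e)
R=np.array(s["tool_rot"])
b=get_image("scene");
sc=5
z=cv2.resize(b[150:270,250:390],None,fx=sc,fy=sc,interpolation=cv2.INTER_CUBIC)
def dr(X,col):
    u=(proj(c,X)[0]-[250,150]+.5)*sc; cv2.circle(z,tuple(int(v) for v in u),3,col,-1)
for k in(.025,0,-.02):
  for y in(-.0175,.0175):
    for zz in(-.0075,.0075): dr(e+R@[k,y,zz],(0,0,255))
p=np.load("pose.npy")
for a in range(0,360,10):
    t=np.radians(a); dr(T(p,[.058*np.cos(t),.065+.058*np.sin(t),.057])[0],(0,255,0)); 
cv2.imwrite("pics/chk.png",z)
```

```text
[0.55810389 0.04587968 0.07209332]
```

View pics/chk.png

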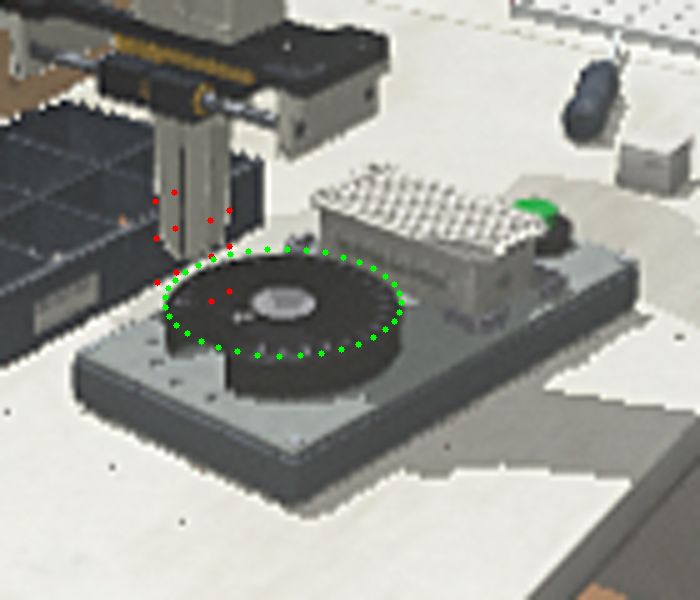

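Run:
```python
from h import *
a=cv2.imread("pics/m2w.png");b=cv2.imread("pics/m1w.png")
f=lambda a:cv2.resize(a[150:350,250:390],None,fx=2.8,fy=2.8,interpolation=cv2.INTER_CUBIC)
cv2.imwrite("pics/zz.png",np.hstack([f(b),f(a)]))
c=get_calibration("wrist");s=r.read_state();e=np.array(s["eef_pos"]);R=np.array(s["tool_rot"])
for k in(.025,.01,0,-.02): print(k,np.round(proj(c,[e+R@[k,y,z] for y in(-.005,.005) for z in(-.0075,.0075)])).tolist())
b=get_image("scene");cv2.imwrite("pics/zs.png",cv2.resize(b[160:230,265:345],None,fx=8,fy=8,interpolation=cv2.INTER_CUBIC))
```

```text
0.025 [[309.0, 220.0], [310.0, 242.0], [325.0, 220.0], [325.0, 242.0]]
0.01 [[309.0, 228.0], [309.0, 251.0], [325.0, 228.0], [325.0, 251.0]]
0 [[308.0, 234.0], [308.0, 258.0], [326.0, 234.0], [326.0, 258.0]]
-0.02 [[307.0, 247.0], [307.0, 275.0], [327.0, 247.0], [326.0, 275.0]]
```

View pics/zz.png

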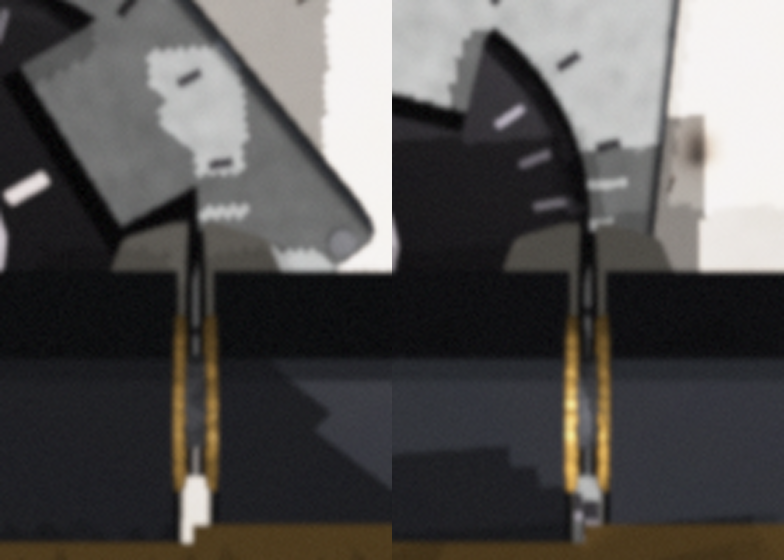

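View pics/zs.png

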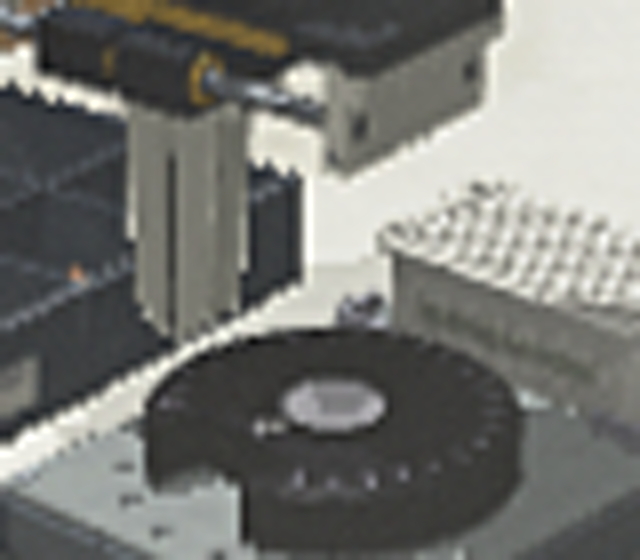

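Run:
```python
from h import *
p=np.load("pose.npy")
c=get_calibration("wrist");im=get_image("wrist")
z=cv2.resize(im[80:260,100:380],None,fx=2.8,fy=2.8,interpolation=cv2.INTER_CUBIC)
def dr(L,col):
    for u in (proj(c,T(p,L))-[100,80]+.5)*2.8: cv2.circle(z,tuple(int(v) for v in u),2,col,-1)
t=np.radians(np.arange(0,360,6))
dr(np.c_[.058*np.cos(t),.065+.058*np.sin(t),t*0+.057],(0,255,0))
dr(np.c_[.058*np.cos(t),.065+.058*np.sin(t),t*0+.037],(255,255,0))
dr([[.075,.14,.034],[-.075,.14,.034]],(0,0,255))
a=np.radians(80);u=np.array([np.cos(a),np.sin(a),0]);v=np.array([-u[1],u[0],0]);b=np.array([0,.065,.057])
dr([b+.032*u+.023*v,b+.032*u-.023*v,b+.053*u+.023*v,b+.053*u-.023*v],(255,0,255))
cv2.imwrite("pics/ov.png",z)
```

```text
(no output)
```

View pics/ov.png

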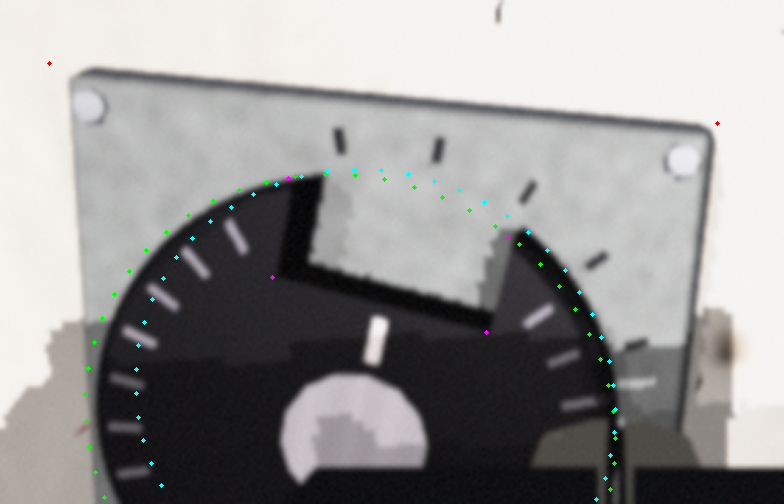

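Run:
```python
from h import *
p=np.load("pose.npy");p=p+np.r_[.001*np.cos(p[2]),.001*np.sin(p[2]),0];np.save("pose.npy",p)
s=r.read_state();print(s["t"],s["q"],s["eef_pos"],s["force"])
R=np.array(s["tool_rot"]);P=np.array(s["eef_pos"]);y0=np.arctan2(R[1,1],R[0,1])
a=np.radians(80);y1=a+p[2]-np.pi/2
X=T(p,[.046*np.cos(a),.065+.046*np.sin(a),0])[0];print(X)
w=lin(P,y0,[P[0]+.01,P[1],.14],y0,4); w+=lin(w[-1][0],y0,[X[0],X[1],.14],y1,6)
P,R=plan(P,R,w);print(P)
np.savez("cmd.npz",P=P,R=R)
```

```text
7.2667 [ 0.01248427  0.67698132 -0.20957728  1.84121445  0.21741715  0.64543185
 -0.41226491] [0.55811065 0.04622616 0.07196813] [ 0.24461799 -0.36636984 -0.60325636]
[0.51815482 0.09359445 0.        ]
[[0, -0.085, 0.012, -0.001, 0.0, 0.0, 0.0], [0, -0.085, 0.013, -0.001, 0.0, 0.0, 0.0], [0, -0.085, 0.012, -0.001, 0.0, 0.0, 0.0], [0, -0.085, 0.013, -0.001, 0.0, 0.0, 0.0], [0, 0.0, -0.045, -0.036, 0.014, 0.0, 0.0]]
[[0, 0.0, -0.046, -0.034, 0.014, 0.0, 0.0], [0, 0.0, -0.048, -0.032, 0.013, 0.0, 0.0], [0, 0.0, -0.049, -0.029, 0.014, 0.0, 0.0], [0, 0.0, -0.051, -0.028, 0.014, 0.0, 0.0], [0, 0.0, -0.051, -0.025, 0.014, 0.0, 0.0]]
[0.5181811  0.0935558  0.13999374]
```

Request:
play_rows --pt "0 -0.085 0.012 -0.001 0 0 0" --pt "0 -0.085 0.013 -0.001 0 0 0" --pt "0 -0.085 0.012 -0.001 0 0 0" --pt "0 -0.085 0.013 -0.001 0 0 0" --pt "0 0 -0.045 -0.036 0.014 0 0"

```text
t: 7.68
eef_pos: [0.5641, 0.0522, 0.1432]
tool_rot: [[0.009, 0.991, -0.134], [0.0, -0.134, -0.991], [-1.0, 0.009, -0.001]]
force: [-0.2, 0.1, 0.2]
finger_gap: 0.0006
```

Request:
play_rows --pt "0 0 -0.046 -0.034 0.014 0 0" --pt "0 0 -0.048 -0.032 0.013 0 0" --pt "0 0 -0.049 -0.029 0.014 0 0" --pt "0 0 -0.051 -0.028 0.014 0 0" --pt "0 0 -0.051 -0.025 0.014 0 0"

```text
t: 8.1
eef_pos: [0.5178, 0.0938, 0.1399]
tool_rot: [[-0.0, 0.94, -0.342], [0.0, -0.342, -0.94], [-1.0, -0.0, -0.0]]
force: [0.3, 0.2, -0.9]
finger_gap: 0.0004
```

Request:
play_rows --pt "0 0 0 0 0 0 0" --pt "0 0 0 0 0 0 0" --pt "0 0 0 0 0 0 0" --pt "0 0 0 0 0 0 0"

```text
t: 8.43
eef_pos: [0.519, 0.0923, 0.1399]
tool_rot: [[0.001, 0.94, -0.342], [-0.0, -0.342, -0.94], [-1.0, 0.001, 0.0]]
force: [0.4, 0.2, 0.1]
finger_gap: 0.0005
```

```bash
python3 st.py n1
python3 - <<'E'
from h import *
p=np.load("pose.npy")
c=get_calibration("wrist");im=get_image("wrist")
z=im.copy()
s=r.read_state();e=np.array(s["eef_pos"]);R=np.array(s["tool_rot"])
for q in proj(c,[e+R@[k,y,0] for k in(.025,.0) for y in(-.0175,0,.0175)]): cv2.circle(z,tuple(int(v+.5) for v in q),1,(0,0,255),-1)
t=np.radians(np.arange(0,360,6))
for q in proj(c,T(p,np.c_[.058*np.cos(t),.065+.058*np.sin(t),t*0+.057])): cv2.circle(z,tuple(int(v+.5) for v in q),1,(0,255,0),-1)
cv2.imwrite("pics/ov2.png",z)
E
```

```text
t 8.4333 alpha 78.45856918889467 r 45.09376385909277 z 0.13987343926002052 yaw-rel -10.155033007190907 F [0.39844677 0.18354214 0.13803123]
```

View pics/ov2.png

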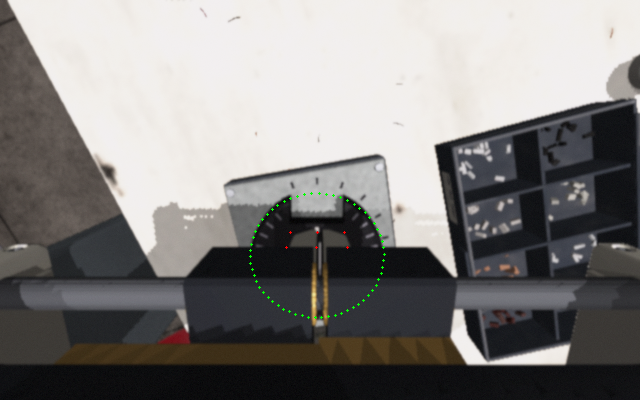

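View pics/n1.png

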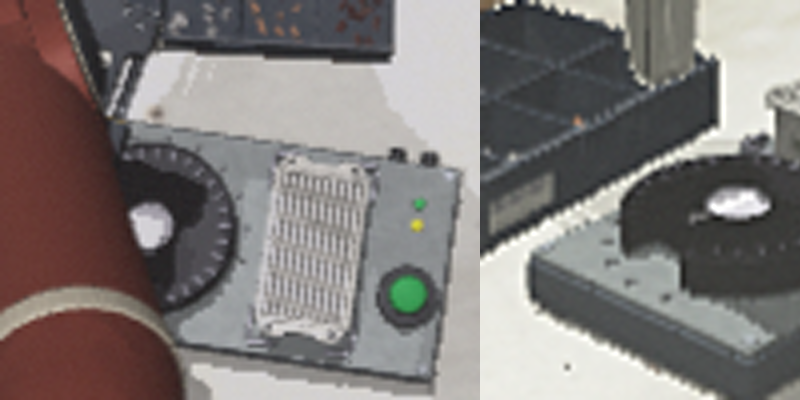

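Request:
play_rows --pt "0 0.06 0 0 0 0 0" --pt "0 0.06 0 0 0 0 0" --pt "0 0.06 0 0 0 0 0" --pt "0 0.06 0 0 0 0 0" --pt "0 0.06 0 0 0 0 0"

```text
t: 9.05
eef_pos: [0.5186, 0.0929, 0.0793]
tool_rot: [[0.0, 0.94, -0.342], [0.0, -0.342, -0.94], [-1.0, 0.0, -0.0]]
force: [0.4, -0.4, -0.2]
finger_gap: 0.0003
```

Request:
play_rows --pt "0 0.03 0 0 0 0 0" --pt "0 0.03 0 0 0 0 0" --pt "0 0 0 0 0 0 0" --pt "0 0 0 0 0 0 0"

```text
t: 9.38
eef_pos: [0.5185, 0.0931, 0.0679]
tool_rot: [[0.0, 0.94, -0.341], [0.0, -0.341, -0.94], [-1.0, 0.0, -0.0]]
force: [-0.5, -0.0, -0.5]
finger_gap: 0.0004
```

```bash
python3 st.py n2
python3 - <<'E'
from h import *
p=np.load("pose.npy");P=T(p,[.046*np.cos(np.radians(80)),.065+.046*np.sin(np.radians(80)),0])[0];P[2]=.068
way=[]
for a in np.arange(77,70,-3):
    t=np.radians(a);way.append((np.r_[T(p,[.046*np.cos(t),.065+.046*np.sin(t),0])[0][:2],.068],t+p[2]-np.pi/2))
plan(P,tool(np.radians(80)+p[2]-np.pi/2),way,dec=4)
b=get_image("scene");cv2.imwrite("pics/zs2.png",cv2.resize(b[150:240,255:365],None,fx=7,fy=6.5,interpolation=cv2.INTER_CUBIC))
E
```

```text
t 9.3833 alpha 79.44306151147764 r 45.67961409833637 z 0.06794639113444903 yaw-rel -10.128606398961866 F [-0.49585045 -0.01416236 -0.53008017]
[[0, 0.0, 0.012, 0.0003, 0.0167, 0.0, 0.0], [0, 0.0, 0.0121, 0.0003, 0.0166, 0.0, 0.0], [0, 0.0, 0.012, 0.0003, 0.0167, 0.0, 0.0]]
```

View pics/zs2.png

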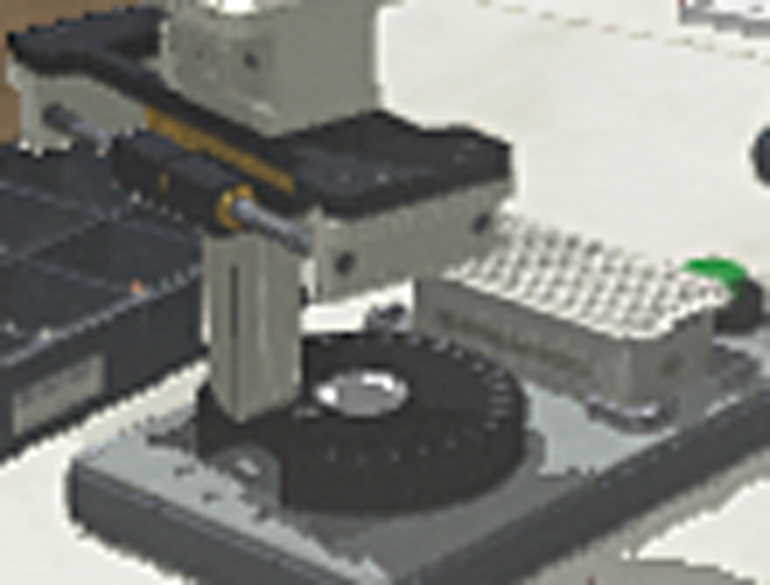

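View pics/n2w.png

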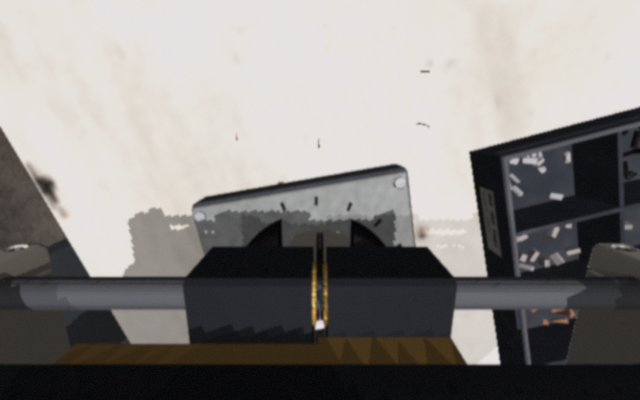

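Run:
```python
from h import *
c=get_calibration("scene");print("campos",-np.array(c["R"]).T@np.array(c["t"]).ravel())
s=r.read_state();e=np.array(s["eef_pos"]);R=np.array(s["tool_rot"]);p=np.load("pose.npy")
b=get_image("scene");z=cv2.resize(b[150:240,255:365],None,fx=7,fy=6.5,interpolation=cv2.INTER_CUBIC)
def dr(X,col):
    u=(proj(c,X)[0]-[255,150]+.5)*[7,6.5]; cv2.circle(z,tuple(int(v) for v in u),3,col,-1); return u
for k in(.025,.015,.005):
  for y in(-.0175,0,.0175):
    for zz in(-.0075,.0075): print(k,y,zz,np.round(dr(e+R@[k,y,zz],(0,0,int(255*(1-(.025-k)*30))))))
a=np.radians(80);u=np.array([np.cos(a),np.sin(a),0]);v=np.array([-u[1],u[0],0]);b0=np.array([0,.065,0])
for h in(.057,.037):
  for rr in(.032,.053):
    for sg in(-1,1): dr(T(p,b0+rr*u+sg*.023*v+[0,0,h])[0],(0,255,0))
cv2.imwrite("pics/zs3.png",z)
```

```text
campos [-0.04670368  0.93021299  0.58451928]
0.025 -0.0175 -0.0075 [266. 479.]
0.025 -0.0175 0.0075 [301. 467.]
0.025 0 -0.0075 [236. 461.]
0.025 0 0.0075 [271. 450.]
0.025 0.0175 -0.0075 [206. 443.]
0.025 0.0175 0.0075 [241. 432.]
0.015 -0.0175 -0.0075 [266. 455.]
0.015 -0.0175 0.0075 [301. 443.]
0.015 0 -0.0075 [235. 437.]
0.015 0 0.0075 [271. 426.]
0.015 0.0175 -0.0075 [206. 420.]
0.015 0.0175 0.0075 [241. 408.]
0.005 -0.0175 -0.0075 [266. 431.]
0.005 -0.0175 0.0075 [301. 419.]
0.005 0 -0.0075 [235. 413.]
0.005 0 0.0075 [271. 402.]
0.005 0.0175 -0.0075 [205. 396.]
0.005 0.0175 0.0075 [241. 385.]
```

View pics/zs3.png

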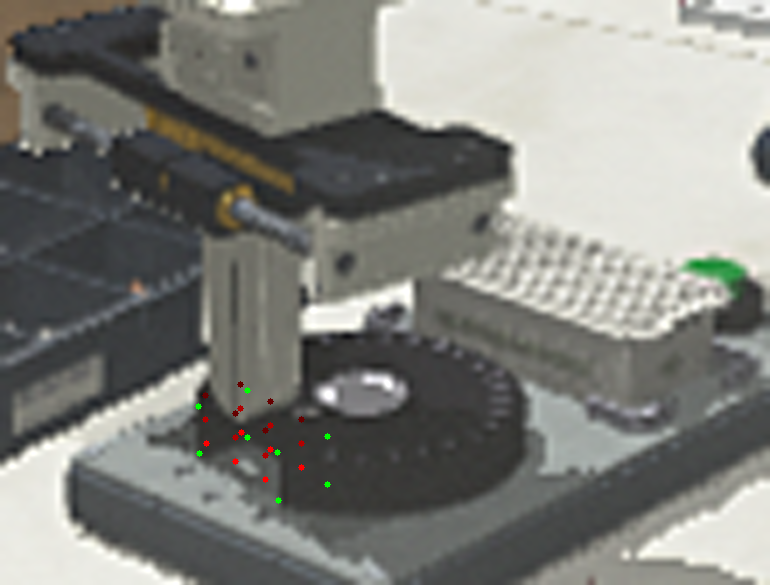

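Run:
```python
from h import *
c=get_calibration("scene")
e=np.array([0.2922,-0.5798,0.2221]);R=np.array([[-0.0012,0.4501,-0.893],[0.0023,-0.893,-0.4501],[-1,-0.0025,0]])
b=cv2.imread("pics/scene0.png");z=cv2.resize(b[50:125,440:520],None,fx=8,fy=8,interpolation=cv2.INTER_CUBIC)
for k,col in((.025,(0,0,255)),(.006,(0,255,0)),(0,(255,0,0))):
  for y in(-.064,-.046,.046,.064):
    u=(proj(c,e+R@[k,y,0])[0]-[440,50]+.5)*8; cv2.circle(z,tuple(int(v) for v in u),3,col,-1)
cv2.imwrite("pics/z0.png",z)
```

```text
(no output)
```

View pics/z0.png

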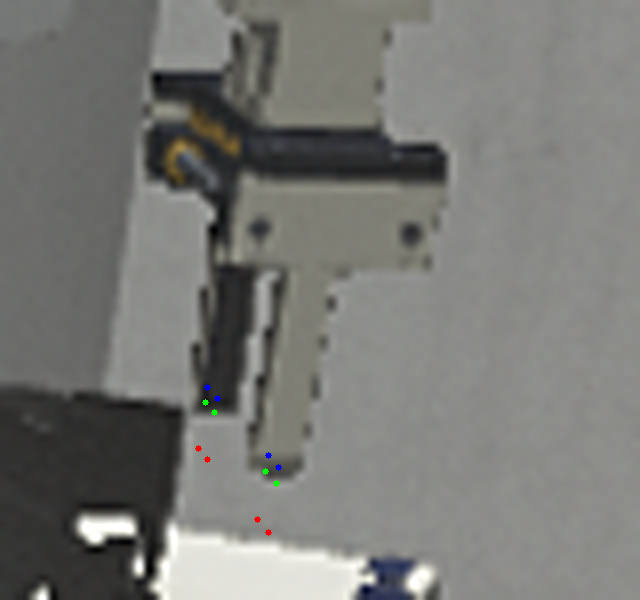

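Request:
play_rows --pt "0 0.015 0 0 0 0 0" --pt "0 0.015 0 0 0 0 0" --pt "0 0 0 0 0 0 0"

```text
t: 9.88
eef_pos: [0.5179, 0.093, 0.0614]
tool_rot: [[-0.001, 0.94, -0.341], [-0.0, -0.341, -0.94], [-1.0, -0.001, 0.0]]
force: [1.2, -0.1, -0.2]
finger_gap: 0.0006
```

```bash
python3 st.py
```

```text
t 9.8833 alpha 80.05069986490356 r 45.38880292301669 z 0.06137857145301625 yaw-rel -10.13312916283403 F [ 1.20039966 -0.11324022 -0.15910562]
```

Request:
play_rows --pt "0 0.015 0 0 0 0 0" --pt "0 0.01 0 0 0 0 0" --pt "0 0 0 0 0 0 0"

```text
t: 10.13
eef_pos: [0.5179, 0.0931, 0.0563]
tool_rot: [[-0.001, 0.94, -0.341], [-0.0, -0.341, -0.94], [-1.0, -0.001, 0.0]]
force: [-0.3, 0.4, 0.4]
finger_gap: 0.0005
```

Request:
play_rows --pt "0 0.015 0 0 0 0 0" --pt "0 0.005 0 0 0 0 0" --pt "0 0 0 0 0 0 0"

```text
t: 10.38
eef_pos: [0.5181, 0.0931, 0.0526]
tool_rot: [[-0.001, 0.94, -0.341], [-0.0, -0.341, -0.94], [-1.0, -0.001, 0.0]]
force: [-0.4, 0.1, -0.0]
finger_gap: 0.001
```

```bash
python3 st.py n3
python3 - <<'E'
from h import *
b=get_image("scene");cv2.imwrite("pics/zs4.png",cv2.resize(b[150:240,255:365],None,fx=7,fy=6.5,interpolation=cv2.INTER_CUBIC))
E
```

```text
t 10.3833 alpha 79.86908365805988 r 45.54051044596716 z 0.052558099653452615 yaw-rel -10.127143632447522 F [-0.38105324  0.09496267 -0.04892939]
```

View pics/zs4.png

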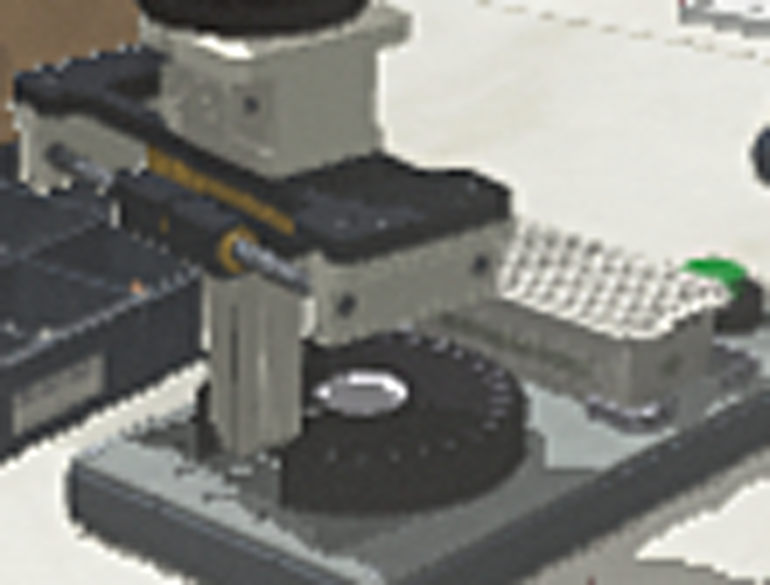

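Request:
play_rows --pt "0 0 0.012 0.0003 0.0167 0 0" --pt "0 0 0.012 0.0003 0.0167 0 0" --pt "0 0 0.012 0.0003 0.0167 0 0" --pt "0 0 0.012 0.0003 0.0167 0 0" --pt "0 0 0.012 0.0003 0.0167 0 0"

```text
t: 11.0
eef_pos: [0.5281, 0.0886, 0.0529]
tool_rot: [[-0.002, 0.818, -0.575], [0.001, -0.575, -0.818], [-1.0, -0.002, 0.0]]
force: [-1.6, 1.6, 1.8]
finger_gap: 0.0007
```

```bash
python3 st.py n4
```

```text
t 11.0 alpha 66.12674484673836 r 45.97184654115967 z 0.05286505846666907 yaw-rel -25.26014527469748 F [-1.64306284  1.63792064  1.83600788]
```

View pics/n4.png

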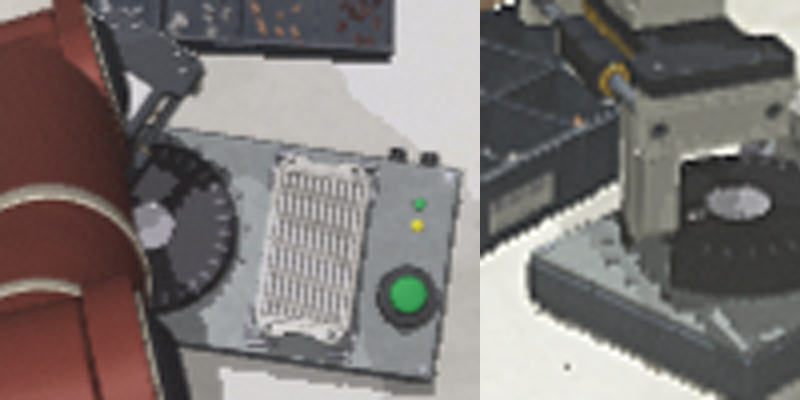

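View pics/n4w.png

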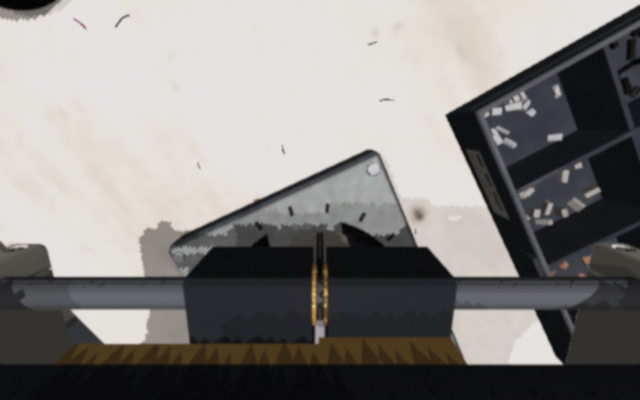

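Request:
play_rows --pt "0 0 0.012 0.0003 0.0167 0 0" --pt "0 0 0.012 0.0003 0.0167 0 0" --pt "0 0 0.012 0.0003 0.0167 0 0" --pt "0 0 0.012 0.0003 0.0167 0 0" --pt "0 0 0.012 0.0003 0.0167 0 0"

```text
t: 11.57
eef_pos: [0.5381, 0.0794, 0.053]
tool_rot: [[0.001, 0.642, -0.767], [0.0, -0.767, -0.642], [-1.0, 0.0, -0.001]]
force: [-1.1, 1.7, -0.4]
finger_gap: 0.0007
```

Request:
play_rows --pt "0 0 0.012 0.0003 0.0167 0 0" --pt "0 0 0.012 0.0003 0.0167 0 0" --pt "0 0 0.012 0.0003 0.0167 0 0" --pt "0 0 0.012 0.0003 0.0167 0 0" --pt "0 0 0.012 0.0003 0.0167 0 0"

```text
t: 11.98
eef_pos: [0.5446, 0.0692, 0.053]
tool_rot: [[0.001, 0.421, -0.907], [-0.0, -0.907, -0.421], [-1.0, 0.001, -0.001]]
force: [-0.1, 0.4, 0.8]
finger_gap: 0.0004
```

```bash
python3 st.py n5
```

```text
t 11.9833 alpha 34.02357238677707 r 46.11994024638613 z 0.053037996513727675 yaw-rel -55.2777049412909 F [-0.05558972  0.42795194  0.84973933]
```

View pics/n5.png

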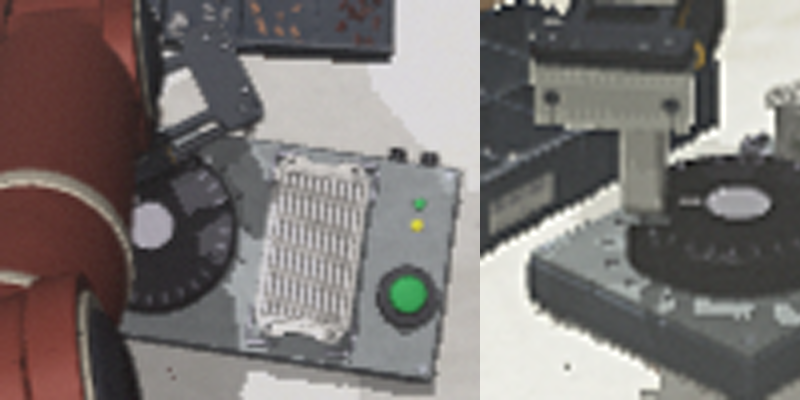

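Request:
play_rows --pt "0 0 0.012 0.0003 0.0167 0 0" --pt "0 0 0.012 0.0003 0.0167 0 0" --pt "0 0 0.012 0.0003 0.0167 0 0" --pt "0 0 0.012 0.0003 0.0167 0 0" --pt "0 0 0.012 0.0003 0.0167 0 0"

```text
t: 12.55
eef_pos: [0.5477, 0.0596, 0.0529]
tool_rot: [[0.0, 0.173, -0.985], [0.002, -0.985, -0.173], [-1.0, -0.002, -0.0]]
force: [0.2, 1.1, 1.3]
finger_gap: 0.0004
```

Request:
play_rows --pt "0 0 0.012 0.0003 0.0167 0 0" --pt "0 0 0.012 0.0003 0.0167 0 0" --pt "0 0 0.012 0.0003 0.0167 0 0" --pt "0 0 0.012 0.0003 0.0167 0 0" --pt "0 0 0 0 0 0 0"

```text
t: 12.97
eef_pos: [0.5486, 0.0488, 0.053]
tool_rot: [[0.0, -0.036, -0.999], [0.001, -0.999, 0.036], [-1.0, -0.001, -0.0]]
force: [0.0, 0.9, -0.1]
finger_gap: 0.0004
```

```bash
python3 st.py n6;python3 - <<'E'
from h import *
b=get_image("scene");cv2.imwrite("pics/zs6.png",cv2.resize(b[150:240,255:365],None,fx=7,fy=6.5,interpolation=cv2.INTER_CUBIC))
E
```

```text
t 12.9667 alpha 7.971255348139448 r 46.08385644899236 z 0.05296383015692784 yaw-rel -82.22839434541135 F [ 0.01476895  0.9312778  -0.06408465]
```

View pics/zs6.png

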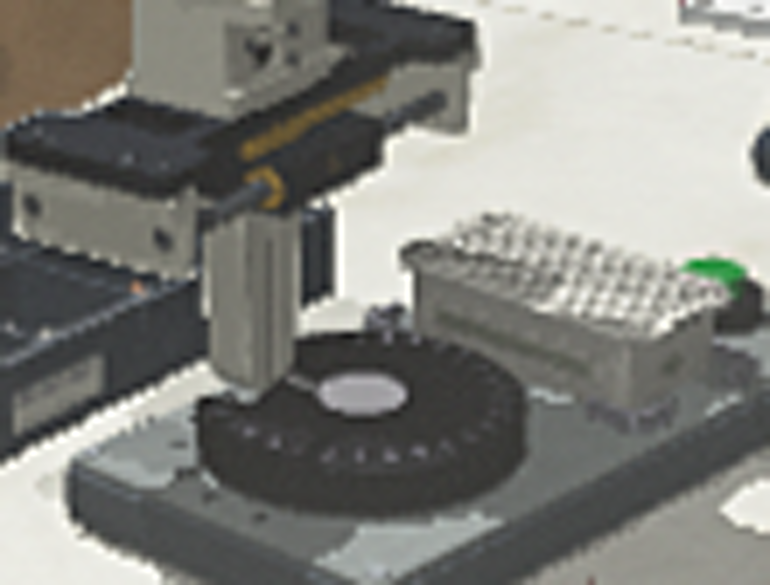

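View pics/n6w.png

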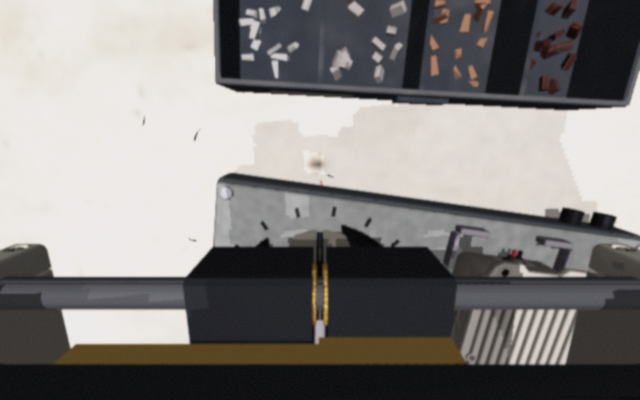

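Run:
```python
from h import *
p=np.load("pose.npy");c=get_calibration("scene")
o=(proj(c,T(p,[0,.065,.057]))[0]-[255,150]+.5)*[7,6.5];print("c",o)
for th in(30,20,15,10,5,0,-10):
    t=np.radians(th);print(th,[np.round((proj(c,T(p,[k*np.cos(t),.065+k*np.sin(t),.057]))[0]-[255,150]+.5)*[7,6.5]).tolist() for k in(.016,.027)])
```

```text
c [359.80840939 389.68490266]
30 [[315.0, 385.0], [285.0, 383.0]]
20 [[318.0, 382.0], [289.0, 377.0]]
15 [[319.0, 381.0], [292.0, 375.0]]
10 [[321.0, 379.0], [295.0, 372.0]]
5 [[324.0, 378.0], [299.0, 370.0]]
0 [[326.0, 377.0], [303.0, 368.0]]
-10 [[332.0, 375.0], [313.0, 364.0]]
```

Request:
play_rows --pt "0 0 0.008 0.0001 0.0111 0 0" --pt "0 0 0.008 0.0001 0.0111 0 0" --pt "0 0 0.008 0.0001 0.0111 0 0" --pt "0 0 0.008 0.0001 0.0111 0 0" --pt "0 0 0 0 0 0 0"

```text
t: 13.58
eef_pos: [0.5474, 0.0406, 0.0528]
tool_rot: [[-0.001, -0.178, -0.984], [-0.002, -0.984, 0.178], [-1.0, 0.002, 0.0]]
force: [0.3, -0.7, -0.1]
finger_gap: 0.0002
```

```bash
python3 st.py;python3 - <<'E'
from h import *
b=get_image("scene");cv2.imwrite("pics/zs7.png",cv2.resize(b[150:240,255:365],None,fx=7,fy=6.5,interpolation=cv2.INTER_CUBIC))
E
```

```text
t 13.5833 alpha -2.4273274792816903 r 45.876918294334175 z 0.052780744310376514 yaw-rel -90.4451154876234 F [ 0.32318691 -0.66489217 -0.09427832]
```

View pics/zs7.png

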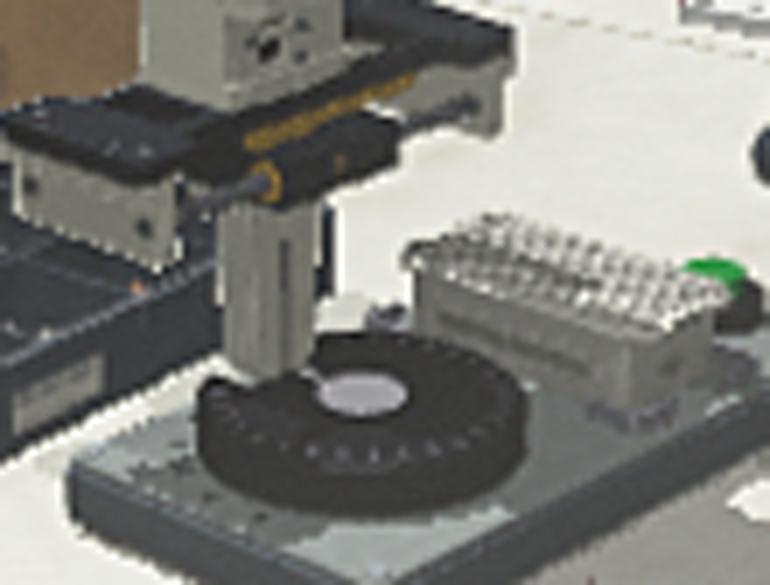

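Request:
play_rows --pt "0 0 0 0 0 0 0" --pt "0 -0.05 0 0 0 0 0" --pt "0 -0.08 0 0 0 0 0" --pt "0 -0.12 0 0 0 0 0" --pt "0 -0.15 0 0 0 0 0"

```text
t: 14.05
eef_pos: [0.5465, 0.0418, 0.133]
tool_rot: [[-0.004, -0.176, -0.984], [-0.001, -0.984, 0.176], [-1.0, 0.001, 0.004]]
force: [0.5, -0.1, 0.0]
finger_gap: 0.0005
```

```bash
python3 st.py n8;python3 - <<'E'
from h import *
b=get_image("scene");cv2.imwrite("pics/zs8.png",cv2.resize(b[150:240,255:365],None,fx=7,fy=6.5,interpolation=cv2.INTER_CUBIC))
p=np.load("pose.npy");s=r.read_state();R=np.array(s["tool_rot"]);P=np.array(s["eef_pos"]);y0=np.arctan2(R[1,1],R[0,1]);print(P,s["q"])
X=T(p,[-.02,-.114,0])[0];print(X)
w=lin(P,y0,[X[0],X[1],.145],p[2]-np.pi/2,9);P,R=plan(P,R,w);print(P)
E
```

```text
t 14.05 alpha -1.1492681878833482 r 44.72413696821291 z 0.13302481574949673 yaw-rel -90.27732967412186 F [ 0.48934625 -0.07589612  0.0062642 ]
[0.54820758 0.0420308  0.13405555] [-0.30948293  0.58102518  0.29746063  1.83161587 -0.23566988  0.76120257
 -1.63390958]
[ 0.45227752 -0.12263346  0.        ]
[[0, -0.006, 0.099, 0.036, 0.0, -0.001, 0.0], [0, -0.006, 0.1, 0.037, 0.0, 0.0, 0.0], [0, -0.006, 0.099, 0.036, 0.0, 0.0, 0.0], [0, -0.007, 0.1, 0.037, -0.001, 0.0, 0.0], [0, -0.006, 0.099, 0.036, 0.0, 0.0, 0.0]]
[[0, -0.006, 0.099, 0.037, 0.0, 0.0, 0.0], [0, -0.006, 0.099, 0.037, 0.0, 0.0, 0.0], [0, -0.006, 0.1, 0.037, 0.0, 0.0, 0.0], [0, -0.006, 0.099, 0.036, 0.0, 0.0, 0.0]]
[ 0.45236674 -0.12263609  0.14498429]
```

View pics/zs8.png

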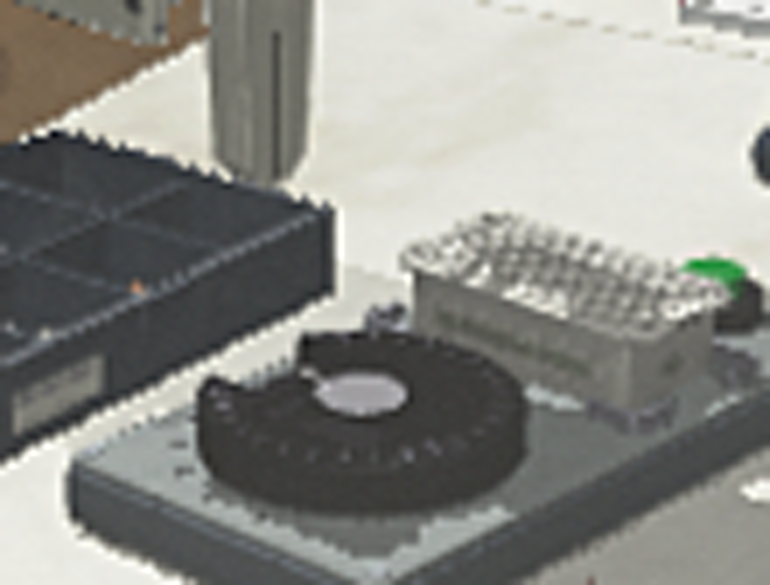

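View pics/n8w.png

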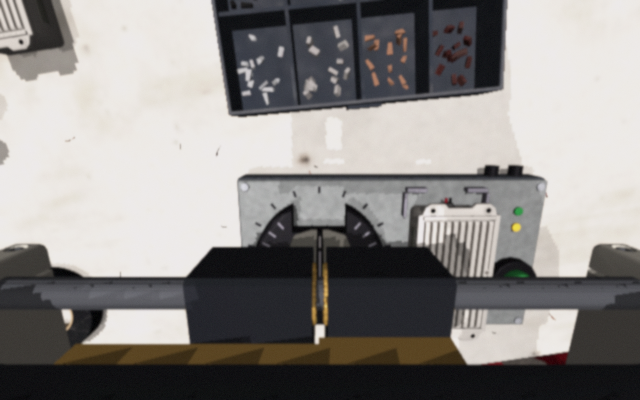

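Request:
play_rows --pt "0 -0.006 0.099 0.036 0 0 0" --pt "0 -0.006 0.1 0.037 0 0 0" --pt "0 -0.006 0.099 0.036 0 0 0" --pt "0 -0.006 0.1 0.037 0 0 0" --pt "0 -0.006 0.099 0.036 0 0 0"

```text
t: 14.67
eef_pos: [0.4928, -0.05, 0.1378]
tool_rot: [[-0.003, -0.175, -0.985], [0.0, -0.985, 0.175], [-1.0, 0.0, 0.003]]
force: [-0.6, -0.6, 0.4]
finger_gap: 0.0005
```

Request:
play_rows --pt "0 -0.006 0.099 0.037 0 0 0" --pt "0 -0.006 0.099 0.037 0 0 0" --pt "0 -0.006 0.1 0.037 0 0 0" --pt "0 -0.006 0.099 0.036 0 0 0" --pt "0 0 0 0 0 0 0"

```text
t: 15.08
eef_pos: [0.4482, -0.1265, 0.1431]
tool_rot: [[-0.004, -0.183, -0.983], [-0.002, -0.983, 0.183], [-1.0, 0.002, 0.004]]
force: [0.2, 0.4, 0.5]
finger_gap: 0.0006
```

Request:
play_rows --pt "0 0 0 0 0 0 0" --pt "0 0 0 0 0 0 0" --pt "0 0 0 0 0 0 0"

```text
t: 15.33
eef_pos: [0.4521, -0.1209, 0.1432]
tool_rot: [[-0.001, -0.173, -0.985], [0.001, -0.985, 0.173], [-1.0, -0.001, 0.001]]
force: [0.0, 0.7, 0.3]
finger_gap: 0.0002
```

Run:
```python
from h import *
p=np.load("pose.npy");s=r.read_state();print(s["t"],s["eef_pos"],s["force"],s["q"],T(p,[-.02,-.114,0])[0])
a=get_image("top");cv2.imwrite("pics/t9.png",cv2.resize(a[150:250,245:365],(720,600),interpolation=cv2.INTER_CUBIC))
b=get_image("scene");cv2.imwrite("pics/s9.png",cv2.resize(b[130:230,290:400],None,fx=6,fy=6,interpolation=cv2.INTER_CUBIC))
```

```text
15.3333 [ 0.45209582 -0.12091358  0.14317514] [0.01036093 0.71136767 0.34342621] [ 0.00923594  0.46295065  0.29163572  2.03694072 -0.20939987  0.67036995
 -1.30781938] [ 0.45227752 -0.12263346  0.        ]
```

View pics/t9.png

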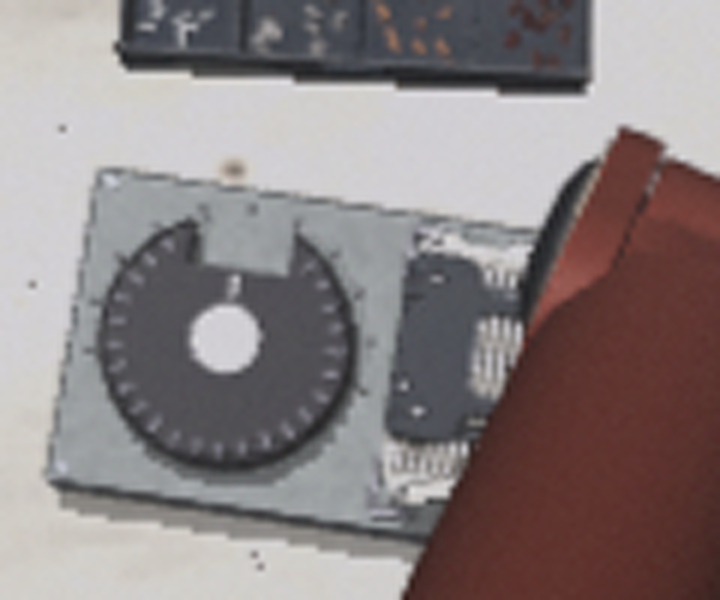

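View pics/s9.png

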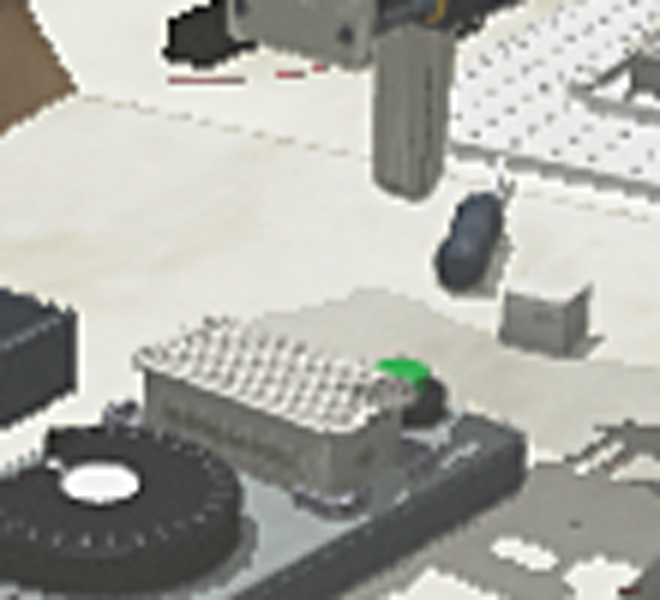

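Request:
play_rows --pt "0 0.1 0 0 0 0 0" --pt "0 0.1 0 0 0 0 0" --pt "0 0.08 0 0 0 0 0" --pt "0 0.06 0 0 0 0 0" --pt "0 0.02 0 0 0 0 0"

```text
t: 15.85
eef_pos: [0.451, -0.1212, 0.07]
tool_rot: [[-0.003, -0.174, -0.985], [0.001, -0.985, 0.174], [-1.0, -0.001, 0.003]]
force: [0.5, -0.2, -0.2]
finger_gap: 0.0003
```

Request:
play_rows --pt "0 0 0 0 0 0 0" --pt "0 0 0 0 0 0 0"

```text
t: 16.02
eef_pos: [0.4521, -0.1221, 0.0719]
tool_rot: [[0.0, -0.175, -0.985], [0.0, -0.985, 0.175], [-1.0, -0.0, -0.0]]
force: [1.0, -0.2, -0.3]
finger_gap: 0.0006
```

Run:
```python
from h import *
s=r.read_state();print(s["t"],s["eef_pos"],s["force"])
b=get_image("scene");cv2.imwrite("pics/s10.png",cv2.resize(b[140:220,310:400],None,fx=8,fy=7,interpolation=cv2.INTER_CUBIC))
```

```text
16.0167 [ 0.45211951 -0.12212046  0.0718607 ] [ 1.00183206 -0.19449391 -0.31858235]
```

View pics/s10.png

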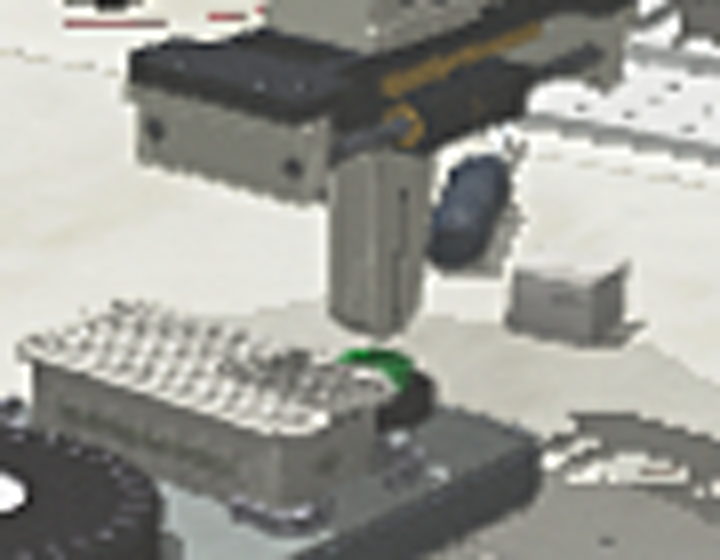

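Request:
play_rows --pt "0 0.015 0 0 0 0 0" --pt "0 0.015 0 0 0 0 0" --pt "0 0.01 0 0 0 0 0" --pt "0 0 0 0 0 0 0"

```text
t: 16.4
eef_pos: [0.4515, -0.1223, 0.0635]
tool_rot: [[-0.0, -0.175, -0.985], [0.0, -0.985, 0.175], [-1.0, -0.0, 0.0]]
force: [-0.4, -0.9, 0.3]
finger_gap: 0.0006
```

Request:
play_rows --pt "0 0.01 0 0 0 0 0" --pt "0 0 0 0 0 0 0" --pt "0 0 0 0 0 0 0"

```text
t: 16.65
eef_pos: [0.4516, -0.1224, 0.0616]
tool_rot: [[-0.0, -0.175, -0.984], [0.0, -0.984, 0.175], [-1.0, -0.0, 0.0]]
force: [-0.6, 0.0, 0.3]
finger_gap: 0.0005
```

Request:
play_rows --pt "0 0.01 0 0 0 0 0" --pt "0 0 0 0 0 0 0" --pt "0 0 0 0 0 0 0"

```text
t: 16.9
eef_pos: [0.4519, -0.1225, 0.0597]
tool_rot: [[0.0, -0.175, -0.984], [-0.0, -0.984, 0.175], [-1.0, -0.0, -0.0]]
force: [0.4, -0.9, 1.5]
finger_gap: 0.0006
```

Request:
play_rows --pt "0 0.01 0 0 0 0 0" --pt "0 0 0 0 0 0 0" --pt "0 0 0 0 0 0 0"

```text
t: 17.15
eef_pos: [0.4519, -0.1225, 0.0577]
tool_rot: [[0.0, -0.175, -0.984], [-0.0, -0.984, 0.175], [-1.0, -0.0, -0.0]]
force: [0.3, -0.4, 2.0]
finger_gap: 0.0003
```

Request:
play_rows --pt "0 0.01 0 0 0 0 0" --pt "0 0 0 0 0 0 0" --pt "0 0 0 0 0 0 0"

```text
t: 17.4
eef_pos: [0.4519, -0.1225, 0.0557]
tool_rot: [[0.0, -0.175, -0.985], [-0.0, -0.985, 0.175], [-1.0, -0.0, -0.0]]
force: [-0.2, -0.6, 3.1]
finger_gap: 0.0002
```

Request:
play_rows --pt "0 0.005 0 0 0 0 0" --pt "0 0 0 0 0 0 0" --pt "0 0 0 0 0 0 0"

```text
t: 17.65
eef_pos: [0.4519, -0.1224, 0.0549]
tool_rot: [[0.001, -0.175, -0.985], [0.0, -0.985, 0.175], [-1.0, -0.0, -0.001]]
force: [0.1, -0.2, 4.8]
finger_gap: -0.0
```

Request:
play_rows --pt "0 0.005 0 0 0 0 0" --pt "0 0 0 0 0 0 0" --pt "0 0 0 0 0 0 0"

```text
t: 17.9
eef_pos: [0.4519, -0.1225, 0.0548]
tool_rot: [[0.001, -0.175, -0.984], [0.0, -0.984, 0.175], [-1.0, -0.0, -0.001]]
force: [-1.7, 1.1, 13.1]
finger_gap: 0.0006
```

Run:
```python
from h import *
s=r.read_state();print(s["t"],s["eef_pos"],s["force"])
b=get_image("scene");cv2.imwrite("pics/s11.png",cv2.resize(b[140:220,310:400],None,fx=8,fy=7,interpolation=cv2.INTER_CUBIC))
```

```text
17.9 [ 0.45193605 -0.12245205  0.05475545] [-1.65709235  1.05948705 13.14926461]
```

View pics/s11.png

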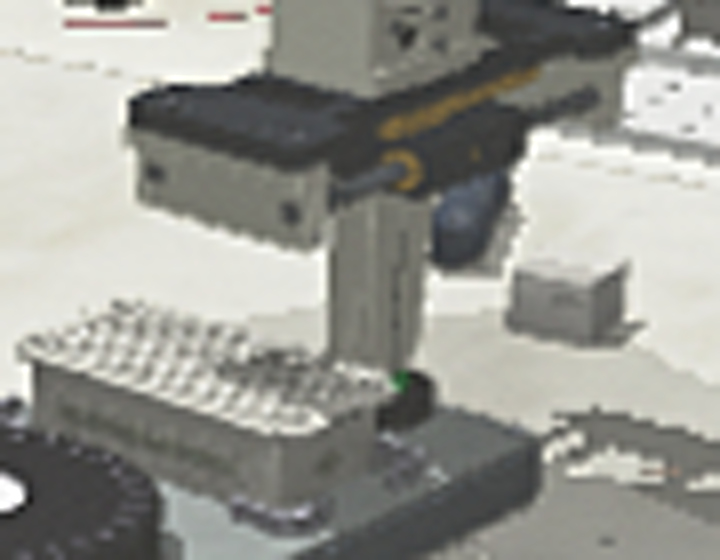

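Request:
play_rows --pt "0 -0.02 0 0 0 0 0" --pt "0 -0.03 0 0 0 0 0" --pt "0 -0.06 0 0 0 0 0" --pt "0 -0.12 0 0 0 0 0" --pt "0 -0.15 0 0 0 0 0"

```text
t: 18.37
eef_pos: [0.4497, -0.1217, 0.1289]
tool_rot: [[-0.006, -0.175, -0.984], [0.001, -0.985, 0.175], [-1.0, -0.0, 0.006]]
force: [0.5, 0.2, 0.6]
finger_gap: 0.0004
```

Request:
play_rows --pt "0 -0.15 0 0 0 0 0" --pt "0 -0.1 0 0 0 0 0" --pt "0 0 0.15 0 0 0 0" --pt "0 0 0.15 0 0 0 0" --pt "0 0 0.15 0 0 0 0"

```text
t: 18.78
eef_pos: [0.4356, -0.2111, 0.18]
tool_rot: [[0.0, -0.173, -0.985], [0.0, -0.985, 0.173], [-1.0, -0.0, 0.0]]
force: [-0.2, -0.5, -0.2]
finger_gap: 0.0007
```

Request:
play_rows --pt "0 0 0.15 0 0 0 0" --pt "0 0 0.1 0 0 0 0" --pt "0 0 0 0 0 0 0" --pt "0 0 0 0 0 0 0" --pt "0 0 0 0 0 0 0"

```text
t: 19.2
eef_pos: [0.427, -0.2587, 0.1792]
tool_rot: [[-0.001, -0.174, -0.985], [0.002, -0.985, 0.174], [-1.0, -0.002, 0.001]]
force: [0.8, 0.8, 0.4]
finger_gap: 0.0002
```

Run:
```python
from h import *
s=r.read_state();print(s["t"],s["eef_pos"],s["force"],s["joint_velocities"])
for n in("top","scene"):
    a=get_image(n);o=cv2.imread(f"pics/{n}0.png")
    y,x=(150,245) if n=="top" else (155,250)
    f=lambda i:cv2.resize(i[y:y+110,x:x+140],None,fx=2.8,fy=2.8*1.5,interpolation=cv2.INTER_CUBIC)
    cv2.imwrite(f"pics/{n}12.png",np.hstack([f(o),f(a)]))
    for t in ["driver_dut","tape_roll","gauge_block","screwdriver_blue"]:
        print(n,t,[(round(m["p"],2),np.round(m["point"],1).tolist()) for m in masks_of(n,t)][:2])
```

```text
19.2 [ 0.42703308 -0.25867962  0.17918507] [0.75771365 0.76108545 0.44706167] [-0.01577766 -0.00290636 -0.01225651  0.00098192  0.0023594  -0.00325012
  0.00158471]
top driver_dut [(0.85, [214.1, 321.8])]
top tape_roll [(0.66, [221.2, 184.5])]
top gauge_block []
top screwdriver_blue [(0.47, [180.7, 470.3])]
scene driver_dut [(0.93, [196.4, 336.4])]
scene tape_roll [(0.58, [293.5, 236.4])]
scene gauge_block [(0.64, [181.6, 378.1])]
scene screwdriver_blue [(0.5, [166.0, 369.0])]
```

View pics/top12.png

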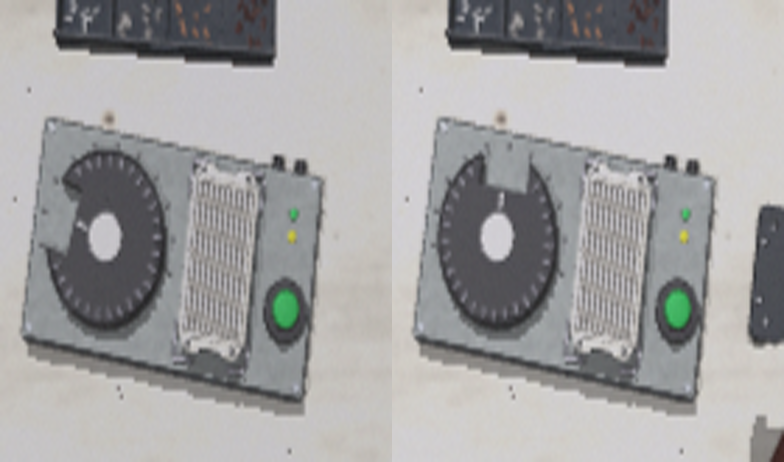

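View pics/scene12.png

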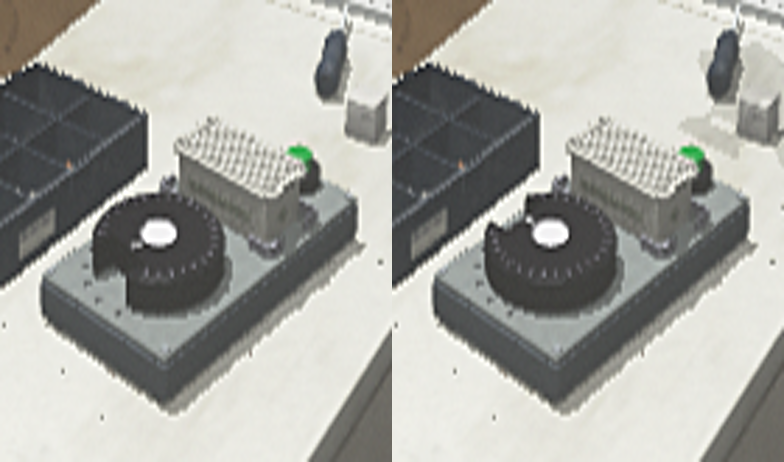

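```bash
python3 -c "
from bench import r
print(r.hand_in())"
```

```text
the job is handed in; nothing more can be done
None
```

The dial is turned four clicks clockwise and the setting is stored. I handed the job in at about 19.5 s, with the arm standing clear of everything.

**Dial:** It stood at click 1, with the notch at 80° in the tester frame. It now rests at click 5, with the notch at 0° pointing to the tester's back. The top, scene and wrist pictures all agree on this, and a panel tick is centred in the notch.

**Button:** The closed fingertips pressed straight down through about 6 mm. The force rose to about 4.8 N, then to 13 N at the hard stop. After release the pictures look the same as before the press, so the button is back up.

**Other things:** The driver, bin, gauge block and screwdriver look unmoved beside the first scene picture. For the tape roll I have only the network's point, which moved 1–2 px in that view.

**What failed or disagreed:**
- **First turn missed:** The fingertips end about 7 mm ahead of the TCP in the pictures, not 25 mm as the text says. The first sweep therefore passed above the dial without touching it. I lowered the tool and repeated it.
- **Networks in the last top picture:** They missed the gauge block. They put the tape roll about 11 px and the screwdriver about 31 px (column) from where they first did. The arm stood at that side of the view. I did not check those two points against the picture, but the scene view showed no such shift.
- **Tester position:** The wrist and top camera fits differed by about 1–2 mm, which was within the clearance.

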